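# Load the braked sample carousel

### The arm

A 7-joint arm with a two-finger parallel gripper is mounted at the origin on the work surface; the furniture and walls round the work are solid. World frame = base frame: x ahead of the robot, y to its left, z up, the work surface at z = 0. Lengths are in mm, angles in rad, forces in N, time in s.
With the tool pointing down it reaches from about 375 to 925 mm from the base axis. Payload 3.1 kg.
Tool frame: the origin (TCP) lies between the finger pads; the fingertips stand 19 mm ahead of it and the grasp point (between the pads) is the TCP; z points along the fingers, y is the line along which they close (so a half turn about z gives the same grasp; the last joint's range is limited). The gripper opens to 85 mm and grips with 20 to 120 N. Pads are 22 mm wide; open, the fingers measure 114 mm over their backs; the gripper's body (76 mm by 85 mm) begins 54 mm behind the grasp point. The pads swing forward as they close: fully open they stand 13 mm farther back than shut.
Start: joints at [1.018, 0.383, 0.044, 1.598, -0.018, 1.161, -0.05], TCP at [285.552, -583.921, 250.269] pointing down, gripper open.
Joint ranges: [-2.61, 2.61], [-0.41, 2.15], [-1.48, 1.57], [0, 2.5], [-1.57, 4.71], [0.05, 1.97], [-2.85, 2.85]. Speed limits (rad/s): [2.79, 2.79, 3.14, 3.14, 3.14, 3.14, 3.14].

### API

Orientations are given as a unit quaternion [w, x, y, z].
In Python, from station import * gives the robot as it stands.
- The arm moves only by the tool servo_tool, never from a script. Its argument "motion" is a list of rows, each a list of 7 numbers: the opening, from 0 (shut) to 1 (fully open), then the shift along the world's x, y, z in m, then the turn, a rotation vector about the world's x, y, z in degrees. A call has exactly 5 rows; each row is the pose to reach, as a shift and turn from the pose commanded when the call began; what a row does not reach only later rows make up. A row lasts 1/10 s, in which the tool goes at most 50 mm and 8.59 degrees, less where a joint would pass 70% of its speed; a pose out of reach is approached as far as the arm can. A call with a gripper value outside its range is refused whole. The fingers move at their own pace and stop on an object; "newtons" is the grip in N (left out, the last holds). Time passes only in rows, so rows that repeat a pose let the fingers close, or fill a call up. It gives the time, the measured TCP pose, the force, the opening and the grip force at its end, in the units of the state.
- get_obs(): the state, without advancing time (a new reading comes with each control period).
- grab_frame(name): name is "scene" or "top" or "wrist"; returns (picture, depth): 480x640x3 uint8, red, green, blue; 480x640 float32, mm along the optical axis (not along the pixel's ray), 0 where there is no reading.
- camera_params(name): a dict with "camera_matrix" (3x3 intrinsics, pixels), "camera_from_world" (4x4, takes a point from world to camera coordinates). Camera axes: x right, y up, looking along -z (the intrinsics and any distortion apply to the point x, -y, -z); pixel columns grow to the right and rows downward; lengths in mm; the calibration is good to about 2 mm. A picture is of the moment at which its call begins: read the wrist's pose just before it. camera_params takes no time and is no camera call; for the wrist camera it gives the pose at the moment of the call.
- finish_job(): hands the job in; it is judged then, once.
Trained networks look in the newest picture that a camera, given by its name, has taken for a name from the list of things; names that differ only in an ending like _2 or _b are one class to them, and where a whole thing is asked for, a point or a joint stands for the part that bears it (a point fixed in the world has none). Each returns a list of dicts, best first, with "score" (0 to 1); they miss things now and then, are a little off and sometimes report something else, mostly with a low value. They report only what shows in the picture. A call takes as long as a camera call.
- spot_in(camera, label): "position" ([x, y, z] in mm, in world coordinates, good to about 4 mm: the middle of the surface that is visible of it).
The state is a dict: "time": time; "q": joint angles; "qvel": joint speeds; "joint_efforts": joint torques, N m; "tool_pos": TCP position; "orientation": TCP orientation; "force": force on the tool from outside, world axes, zero at the start; "torque": the same for the moment, N m; "opening": finger opening in mm; "grasp_force": force on a finger pad.
Only numpy, scipy, OpenCV 4.12 (cv2) and the standard library are available. Lean on these libraries where they do the work, as an engineer would, in place of code of your own. Each camera call takes 0.05 s, during which the arm holds its last target. There are 200 camera calls.

### The job

Load the sample carousel: with the brake off, turn it by the bar on top until the tab on its rim faces the single pointed load mark, pull the brake lever towards you to its third and last notch so that it stays up by itself, and stand every lidded sample pot from the tray upright in a ring of its own on the carousel. With all pots in, press the release button so that the lever drops right back, then turn the carousel until the tab faces midway between the two round home pins. Leave the beaker and the stopper where they are.

Things in the scene. Friction and masses are not known exactly. Their poses are not given: they have to be found in the camera images.
- changer: the fixed grey base of the carousel: a round plate 246 mm across and 12 mm thick with the brake housing on its left side. Its origin lies at bench level on the carousel's vertical axis; its x axis points away from the load mark (away from the robot), its y axis to the brake, z up
- carousel (a joint): angle of the round aluminium carousel (209 mm across, top face 50 mm above the bench) about its vertical axis: 0 when the rim tab faces the load mark, growing anticlockwise seen from above, about 1.13 when it faces the home mark; range -3.1 to 3.1. It turns freely (about 0.05 N m) with the brake off and stays where it is left; with the brake fully on it holds against about 0.5 N m
- bar (a point): centre of the black grip bar on top of the carousel's central post: 40 mm long (along the line from the axis to the rim tab; the point's x axis points away from the tab), 16 mm thick, 30 mm high, centre 140 mm above the bench. Pinch it across the 16 mm and turn
- tab (a point): outer end of the carousel's rim tab, a square aluminium tongue 14 mm wide that stands 8 mm out of the rim, with a dark line along it; 112 mm from the axis, 45 mm above the bench
- load_mark (a point): tip of the load mark, a single pointed steel finger on a post on the base, on the side towards the robot, 114 mm from the axis
- home_mark (a point): the point midway between the two round steel home pins (8 mm thick, 25 mm apart) on the base, 114 mm from the axis, 65 degrees anticlockwise from the load mark seen from above
- brake (a joint): angle of the brake lever: 0 at rest (sprung, leaning away from the robot, 36 degrees above the level), growing as it is pulled up and over towards -x of changer. A ratchet holds it at the notches: it clicks past 0.30, 0.60 and 0.90 and settles back to about 0.29, 0.58 and 0.87 (third and last, nearly upright); it stops at 1.05. Pulling by the grip takes less than 6 N; let go between notches it falls back to the one before
- brake_grip (a point): centre of the lever's black round grip (22 mm thick, 66 mm long with its round ends), 95 mm from the pivot along the lever; 136 mm above the bench at rest, 175 mm at the third notch (its end 208 mm). The sides of the grip (+y and -y of changer) are free for fingers; the housing cheeks beside the pivot reach up to 104 mm
- brake_pivot (a point): the lever's hinge axis, level and along the y axis of changer, 80 mm above the bench
- release (a joint): travel of the release button in m, 0 up to 0.006 fully down; it is carried with the ratchet's pawl, so it twitches as the lever clicks (0 to 0.001 at rest)
- release_top (a point): centre of the top face of the round black release button (27 mm across, 72 mm above the bench), on the block 80 mm on the robot's side of the lever's pivot. Pressed straight down it goes 6 mm; it takes up to 8 N to free the pawl. Pressed 4 mm or more it lifts the pawl and the lever springs back to 0 away from the button
- seat_0 (a point): centre of the floor of one of the four places on the carousel (on its top face, 50 mm above the bench): a plastic ring 60 mm wide inside, 66 mm outside and 8 mm high, 70 mm from the axis, 45 degrees off the bar; the four are alike and any pot may stand in any
- seat_1 (a point): centre of the floor of one of the four places on the carousel (on its top face, 50 mm above the bench): a plastic ring 60 mm wide inside, 66 mm outside and 8 mm high, 70 mm from the axis, 45 degrees off the bar; the four are alike and any pot may stand in any
- seat_2 (a point): centre of the floor of one of the four places on the carousel (on its top face, 50 mm above the bench): a plastic ring 60 mm wide inside, 66 mm outside and 8 mm high, 70 mm from the axis, 45 degrees off the bar; the four are alike and any pot may stand in any
- seat_3 (a point): centre of the floor of one of the four places on the carousel (on its top face, 50 mm above the bench): a plastic ring 60 mm wide inside, 66 mm outside and 8 mm high, 70 mm from the axis, 45 degrees off the bar; the four are alike and any pot may stand in any
- pot_0_mid (a point): centre, half-way up, of an upright lidded sample pot (white lid, white pot), 46 mm across the lid (the wall below is about 4 mm less) and 44 mm high, in the tray at the start; None when this pot is absent
- pot_1_mid (a point): centre, half-way up, of an upright lidded sample pot (blue lid, white pot), 50 mm across the lid (the wall below is about 4 mm less) and 44 mm high, in the tray at the start; None when this pot is absent
- pot_2_mid (a point): centre, half-way up, of an upright lidded sample pot (white lid, white pot, the tallest and widest), 54 mm across the lid (the wall below is about 4 mm less) and 57 mm high, in the tray at the start; None when this pot is absent
- pot_3_mid (a point): centre, half-way up, of an upright lidded sample pot (green lid, white pot), 46 mm across the lid (the wall below is about 4 mm less) and 50 mm high, in the tray at the start; None when this pot is absent
- tray: fixed shallow steel tray to the left of the carousel in which the pots wait: 270 mm (its x) by 128 mm (its y), floor 3 mm and rim 12 mm above the bench, walls 3 mm; origin at the centre of its underside
- beaker: open white plastic beaker, 55 mm across and 68 mm high, standing by the tray; not part of the job; origin at its underside
- bung: red rubber stopper, 36 mm across and 30 mm high, standing in front of the carousel; not part of the job; origin at its underside

How it is judged (in metres and radians):
On the way, in this order (a step that is already met when the one before it is completed fails the run):
1. the rim tab faces the load mark (within 10 mm), brake off (horizontal distance between tab and load_mark below 0.01 m and value of joint brake below 0.05 rad), for 0.3 s.
2. the brake lever is up in its third notch, the tab still at the load mark (horizontal distance between tab and load_mark below 0.01 m and value of joint brake above 0.84 rad), for 0.3 s.
3. every pot stands in a ring of the carousel, with the brake on and the tab at the load mark (all of step 2 and (horizontal distance between pot_0_mid and seat_0 below 0.012 m or horizontal distance between pot_0_mid and seat_1 below 0.012 m or horizontal distance between pot_0_mid and seat_2 below 0.012 m or horizontal distance between pot_0_mid and seat_3 below 0.012 m) and height (world z) of pot_0_mid between 0.068 and 0.077 m and angle between each of pot_0_mid, pot_1_mid, pot_2_mid, pot_3_mid's own z axis and vertical below 0.12 rad and (horizontal distance between pot_1_mid and seat_0 below 0.012 m or horizontal distance between pot_1_mid and seat_1 below 0.012 m or horizontal distance between pot_1_mid and seat_2 below 0.012 m or horizontal distance between pot_1_mid and seat_3 below 0.012 m) and height (world z) of pot_1_mid between 0.068 and 0.077 m and (horizontal distance between pot_2_mid and seat_0 below 0.012 m or horizontal distance between pot_2_mid and seat_1 below 0.012 m or horizontal distance between pot_2_mid and seat_2 below 0.012 m or horizontal distance between pot_2_mid and seat_3 below 0.012 m) and height (world z) of pot_2_mid between 0.0745 and 0.0835 m and (horizontal distance between pot_3_mid and seat_0 below 0.012 m or horizontal distance between pot_3_mid and seat_1 below 0.012 m or horizontal distance between pot_3_mid and seat_2 below 0.012 m or horizontal distance between pot_3_mid and seat_3 below 0.012 m) and height (world z) of pot_3_mid between 0.071 and 0.08 m), for 0.3 s.
4. the brake is released: its lever is right back at rest (value of joint brake below 0.05 rad), for 0.3 s.
5. the rim tab faces the home mark (within 10 mm) (horizontal distance between tab and home_mark below 0.01 m), for 0.3 s.
At the end, for the whole second after the job is handed in: The rim tab is within 10 mm of the point midway between the home pins, the carousel at rest, the brake lever back at rest (within 0.05 rad), and every pot present stands upright (within 7 degrees) on the carousel's top face, its centre within 12 mm of the centre of a ring (horizontal distance between tab and home_mark below 0.01 m and value of joint brake below 0.05 rad and (horizontal distance between pot_0_mid and seat_0 below 0.012 m or horizontal distance between pot_0_mid and seat_1 below 0.012 m or horizontal distance between pot_0_mid and seat_2 below 0.012 m or horizontal distance between pot_0_mid and seat_3 below 0.012 m) and height (world z) of pot_0_mid between 0.068 and 0.077 m and angle between each of pot_0_mid, pot_1_mid, pot_2_mid, pot_3_mid's own z axis and vertical below 0.12 rad and (horizontal distance between pot_1_mid and seat_0 below 0.012 m or horizontal distance between pot_1_mid and seat_1 below 0.012 m or horizontal distance between pot_1_mid and seat_2 below 0.012 m or horizontal distance between pot_1_mid and seat_3 below 0.012 m) and height (world z) of pot_1_mid between 0.068 and 0.077 m and (horizontal distance between pot_2_mid and seat_0 below 0.012 m or horizontal distance between pot_2_mid and seat_1 below 0.012 m or horizontal distance between pot_2_mid and seat_2 below 0.012 m or horizontal distance between pot_2_mid and seat_3 below 0.012 m) and height (world z) of pot_2_mid between 0.0745 and 0.0835 m and (horizontal distance between pot_3_mid and seat_0 below 0.012 m or horizontal distance between pot_3_mid and seat_1 below 0.012 m or horizontal distance between pot_3_mid and seat_2 below 0.012 m or horizontal distance between pot_3_mid and seat_3 below 0.012 m) and height (world z) of pot_3_mid between 0.071 and 0.08 m and velocity of joint carousel between -0.05 and 0.05 rad/s); the robot touches nothing.
It fails at once if the beaker or the stopper is moved more than 30 mm (distance of any of beaker, bung from where it was at the start of the episode above 0.03 m).
Of pot_0, pot_1, pot_2, pot_3 only 2 to 4 are there at a start; the rules pass over those that are not, and their reading is None.
At some moment in a run one of pot_0, pot_1, pot_2, pot_3 may be knocked a few centimetres aside while the robot is not near it.
It also fails if it takes over 200 s, if anything falls off the work surface, if the arm or the gripper's body presses on something with over 40 N, if the wrist force passes 120 N, or if a joint passes its speed limit or range.

## Working session

There is one attempt and no reset: what is moved stays moved. The work goes in short steps, Python scripts to look and compute and a tool call to move; the robot and the scene stay as the last step left them, time stands still between calls to the robot, and variables do not carry over. Pictures are saved under pics/ and viewed, at most 14 in all, crops included, and the job is handed in when it is done.

Besides the shell and the picture viewer there is one more tool, called as name([rows], argument=value, ...), one row to a line, values as JSON. servo_tool: Moves the arm, as the interface text tells. Its arguments: {"type":"object","properties":{"motion":{"type":"array","items":{"type":"array","items":{"type":"number"}}},"newtons":{"type":"number"}},"required":["motion"]}

```bash
mkdir -p pics; ls; cat > h.py <<'E'
from station import *
import numpy as np, cv2
def cam(n):
    P=camera_params(n); return np.array(P["camera_matrix"]),np.array(P["camera_from_world"])
def unproj(n,dep,us,vs,KT=None):
    K,T=KT or cam(n); us=np.asarray(us);vs=np.asarray(vs)
    d=dep[vs,us]; x=(us-K[0,2])/K[0,0]*d; y=(vs-K[1,2])/K[1,1]*d
    p=np.stack([x,-y,-d,np.ones_like(d)],-1); return (p@np.linalg.inv(T).T)[...,:3]
def cloud(n,dep,KT=None):
    v,u=np.mgrid[:480,:640]; return unproj(n,dep,u,v,KT)
def proj(n,p,KT=None):
    K,T=KT or cam(n); c=T@np.append(p,1); q=K@np.array([c[0],-c[1],-c[2]]); return q[:2]/q[2]
def save(n,im): cv2.imwrite(n,cv2.cvtColor(im,cv2.COLOR_RGB2BGR))
E
python3 - <<'E'
from h import *
o=get_obs(); print({k:np.round(v,3).tolist() for k,v in o.items()})
for n in("top","scene"):
    im,d=grab_frame(n); save(f"pics/{n}0.png",im); np.save(f"pics/{n}0.npy",d)
    for l in ["changer","bar","tab","load_mark","home_mark","brake_grip","release_top","seat_0","pot_0_mid","pot_1_mid","pot_2_mid","pot_3_mid","beaker","bung","tray"]:
        try: print(n,l,[(np.round(r["position"]).tolist(),round(r["score"],2)) for r in spot_in(n,l)][:5])
        except Exception as e: print(n,l,e)
E
```

```text
pics
{'time': 0.0, 'q': [1.018, 0.384, 0.044, 1.6, -0.018, 1.161, -0.05], 'qvel': [-0.001, -0.0, -0.001, 0.0, -0.0, 0.0, -0.0], 'joint_efforts': [-0.001, -43.346, 1.024, -24.951, 0.011, 0.011, 0.0], 'tool_pos': [285.148, -583.102, 248.9], 'orientation': [-0.001, 0.974, 0.226, -0.0], 'force': [0.177, -0.945, 0.074], 'torque': [0.021, 0.022, 0.026], 'grasp_force': 0.0, 'opening': 85.612}
top changer [([513.0, 72.0, 44.0], 0.83)]
top bar [([524.0, 54.0, 48.0], 0.98)]
top tab [([513.0, 53.0, 47.0], 0.88)]
top load_mark [([511.0, 76.0, 49.0], 0.85)]
top home_mark []
top brake_grip [([617.0, 182.0, 138.0], 0.8)]
top release_top [([517.0, 59.0, 48.0], 0.66), ([482.0, 184.0, 71.0], 0.52)]
top seat_0 [([512.0, 52.0, 50.0], 0.94)]
top pot_0_mid [([521.0, 288.0, 50.0], 0.65), ([512.0, 49.0, 50.0], 0.58)]
top pot_1_mid [([409.0, 296.0, 45.0], 0.85), ([517.0, 71.0, 46.0], 0.24)]
top pot_2_mid [([568.0, 338.0, 57.0], 0.66)]
top pot_3_mid [([470.0, 335.0, 52.0], 0.6), ([519.0, 56.0, 48.0], 0.49)]
top beaker [([340.0, 218.0, -1.0], 0.66)]
top bung [([352.0, 141.0, 33.0], 0.78), ([514.0, 74.0, 49.0],
[... 284 characters left out ...]
], 0.7), ([537.0, 60.0, 57.0], 0.58), ([357.0, 140.0, 28.0], 0.54)]
scene brake_grip [([610.0, 178.0, 126.0], 0.74)]
scene release_top [([476.0, 181.0, 73.0], 0.53)]
scene seat_0 [([526.0, 44.0, 52.0], 0.57), ([411.0, 291.0, 48.0], 0.3)]
scene pot_0_mid [([527.0, 284.0, 53.0], 0.91)]
scene pot_1_mid [([476.0, 331.0, 50.0], 0.68), ([536.0, 57.0, 51.0], 0.65), ([411.0, 292.0, 45.0], 0.58)]
scene pot_2_mid [([576.0, 330.0, 60.0], 0.77), ([527.0, 47.0, 51.0], 0.44), ([610.0, 183.0, 128.0], 0.16)]
scene pot_3_mid [([476.0, 331.0, 53.0], 0.81)]
scene beaker [([345.0, 215.0, 39.0], 0.76), ([525.0, 45.0, 49.0], 0.32)]
scene bung [([359.0, 137.0, 29.0], 0.76)]
scene tray [([501.0, 300.0, 6.0], 0.61)]
```

View pics/top0.png

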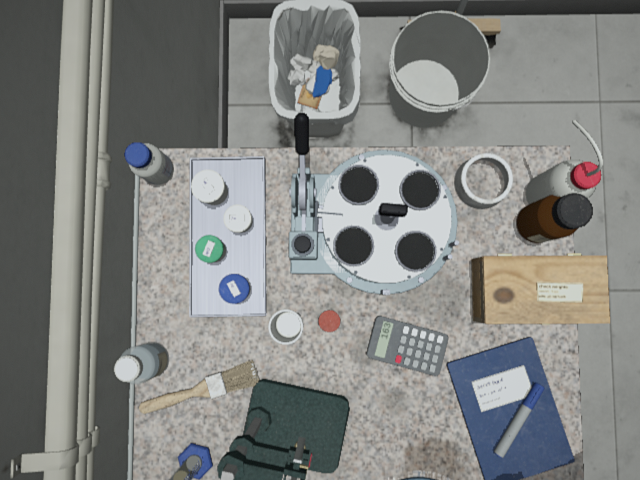

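View pics/scene0.png

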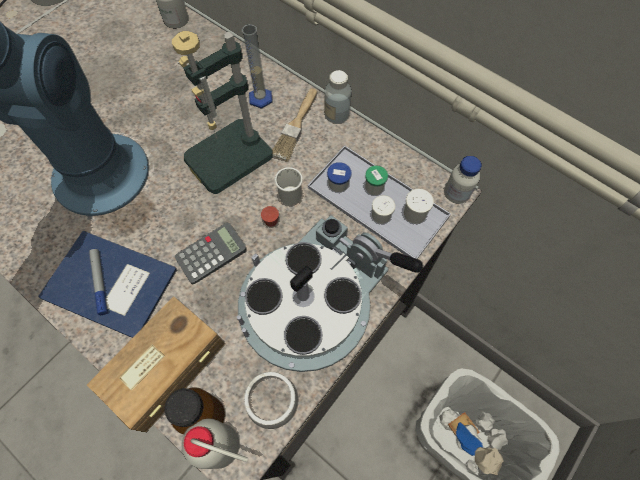

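```bash
python3 - <<'E'
from h import *
im=cv2.imread("pics/top0.png"); d=np.load("pics/top0.npy")
c=cv2.resize(im[140:310,285:475],None,fx=3.5,fy=3.5,interpolation=cv2.INTER_CUBIC); cv2.imwrite("pics/c1.png",c)
P=cloud("top",d)
z=P[...,2]; v,u=np.mgrid[:480,:640]
box=(u>320)&(u<460)&(v>145)&(v<300)
m=(box&(abs(z-50)<5)).astype(np.uint8)
cs,_=cv2.findContours(m,cv2.RETR_EXTERNAL,cv2.CHAIN_APPROX_NONE); cc=max(cs,key=cv2.contourArea)[:,0]
q=P[cc[:,1],cc[:,0],:2]
A=np.c_[2*q,np.ones(len(q))]; w=np.ones(len(q),bool)
for _ in range(6):
    s=np.linalg.lstsq(A[w],(q[w]**2).sum(1),rcond=None)[0]; r=np.sqrt(s[2]+s[0]**2+s[1]**2)
    e=np.hypot(*(q-s[:2]).T)-r; w=abs(e)<3
print("disc",s[:2],r,w.mean(), "outliers",[ (np.round(a).tolist(),round(b)) for a,b in zip(q[e>4],e[e>4])][:30])
m=box&(z>120)&(z<170)&(u>370); 
pts=P[m]; print("bar",pts.mean(0),len(pts), np.median(pts[:,2]))
t=pts[pts[:,2]>150][:,:2]; 
C=np.cov(t.T); print(t.mean(0),np.linalg.eigh(C), np.ptp(t,axis=0))
for l,uv in dict(c=(388,222)).items(): print(proj("top",[*s[:2],50]))
# height histogram of misc
for name,(a,b) in dict(p0=(237,218),p1=(234,289),p2=(208,186),p3=(209,249),btn=(302,244),grip=(302,133),bung=(329,321),beaker=(286,326)).items():
    print(name,np.round(unproj("top",d,[a],[b])[0],1))
E
```

```text
disc [514.92273212  50.94340505] 96.15463832344305 0.10884353741496598 outliers [([622.0, 49.0], 11), ([620.0, 51.0], 9), ([620.0, 53.0], 9), ([620.0, 54.0], 9), ([620.0, 56.0], 9), ([619.0, 58.0], 9), ([620.0, 59.0], 9), ([619.0, 61.0], 9), ([621.0, 62.0], 10), ([619.0, 64.0], 9), ([620.0, 65.0], 10), ([620.0, 67.0], 10), ([620.0, 69.0], 11), ([619.0, 70.0], 9), ([618.0, 72.0], 10), ([618.0, 74.0], 10), ([619.0, 75.0], 11), ([616.0, 77.0], 9), ([616.0, 79.0], 9), ([616.0, 80.0], 9), ([617.0, 82.0], 10), ([614.0, 84.0], 9), ([615.0, 85.0], 10), ([615.0, 87.0], 10), ([614.0, 88.0], 9), ([614.0, 90.0], 10), ([612.0, 92.0], 9), ([612.0, 93.0], 10), ([610.0, 95.0], 9), ([611.0, 96.0], 10)]
bar [516.36651264  51.5551677  150.5990579 ] 380 153.29774588882992
[517.63640308  50.72182867] EighResult(eigenvalues=array([ 20.50581366, 123.91683496]), eigenvectors=array([[-0.99634449,  0.08542635],
       [ 0.08542635,  0.99634449]])) [17.63202787 38.7058356 ]
[385.95481442 220.00571034]
p0 [520.4 292.1  44.2]
p1 [405.3 295.2  48.1]
p2 [570.6 336.9  58.8]
p3 [469.6 335.6  51. ]
btn [475.2 185.   70.8]
grip [630.6 180.9 148.3]
bung [353.  143.4  28.6]
beaker [343.4 215.4   1.8]
```

View pics/c1.png

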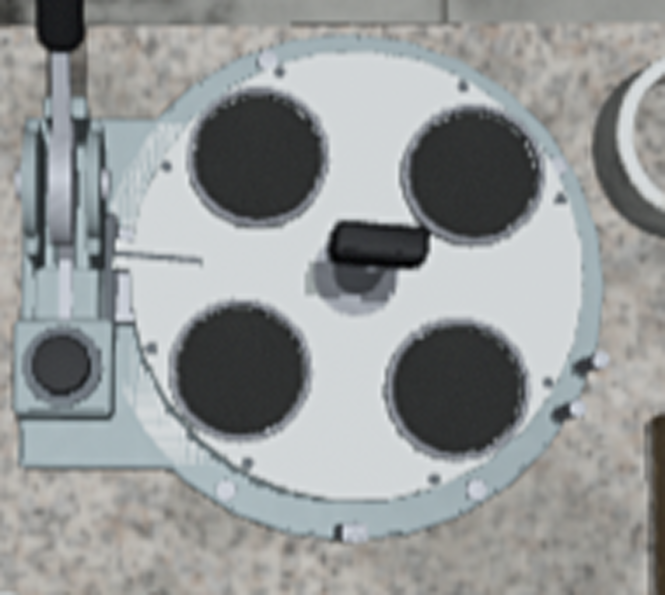

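```bash
python3 - <<'E'
from h import *
im=cv2.imread("pics/top0.png"); d=np.load("pics/top0.npy"); K,T=cam("top"); Ti=np.linalg.inv(T)
P=cloud("top",d)
def ray(u,v,z):
    r=Ti[:3,:3]@np.array([(u-K[0,2])/K[0,0],-(v-K[1,2])/K[1,1],-1]); o=Ti[:3,3]; return (o+r*(z-o[2])/r[2])[:2]
g=im.max(2); m=((g<75)).astype(np.uint8); m[:, :320]=0;m[:,455:]=0;m[:145]=0;m[290:]=0
m=cv2.morphologyEx(m,cv2.MORPH_OPEN,np.ones((9,9)))
n,_,st,ce=cv2.connectedComponentsWithStats(m); C=[]
for i in range(1,n):
    if st[i,4]>600: C.append(ray(*ce[i],54)); print(st[i],ce[i],np.round(C[-1],1))
C=np.array(C); c=C.mean(0); print("axis",c,[np.round(np.hypot(*(x-c)),1) for x in C],[round(np.degrees(np.arctan2(*(x-c)[::-1])),1) for x in C])
f=lambda x,y:(285+x/3.5-.36,140+y/3.5-.36)
def rep(n,uv,z):
    p=ray(*uv,z); e=p-c; print(n,np.round(p,1),"r",round(np.hypot(*e),1),"ang",round(np.degrees(np.arctan2(e[1],e[0])),1))
rep("tab",f(120,254),46)
rep("tabline_in",f(200,261),50)
for z in(40,50): rep("load",f(343,528),z)
print("load z",P[288:294,378:390,2].max(), "pins z",P[240:262,445:462,2].max())
for z in (40,60): rep("pin1",f(596,362),z);rep("pin2",f(571,409),z)
rep("btn",f(61,365),72)
print("camera at",Ti[:3,3])
print("bottles",P[150:260,510:605,2].max(), "maxz anywhere right",P[:,460:,2].max())
b=P[118:150,294:311]; s=b[...,2]>120; print("grip ext",b[s].min(0),b[s].max(0))
b=P[170:240,290:316]; print("housing y", [np.round(np.median(b[r,b[r,:,2]>95,:],axis=0)) for r in range(0,70,8) if (b[r,:,2]>95).any()])
E
```

```text
[342 169  34  33 944] [358.28919492 184.76800847] [571.8  95. ]
[403 174  34  33 945] [419.55238095 189.84973545] [562.9  -3.2]
[ 336  229   35   35 1001] [353.06293706 245.7032967 ] [473.4 104.3]
[ 398  234   35   35 1000] [415.055 250.844] [464.7   5.8]
axis [518.2156842   50.49250365] [np.float64(69.7), np.float64(69.8), np.float64(70.0), np.float64(69.7)] [np.float64(39.7), np.float64(-50.2), np.float64(129.8), np.float64(-140.1)]
tab [528.8 158.8] r 108.8 ang 84.4
tabline_in [524.8 121.9] r 71.7 ang 84.8
load [402.   56.8] r 116.4 ang 176.9
load [402.   57.8] r 116.4 ang 176.4
load z 52.51913620533162 pins z 936.2889808426881
pin1 [478.  -60.9] r 118.4 ang -109.9
pin2 [456.3 -48.9] r 117.1 ang -121.9
pin1 [476.3 -56.3] r 114.8 ang -111.4
pin2 [455.1 -44.6] r 114.1 ang -123.6
btn [475.2 184.8] r 141.1 ang 107.7
camera at [403.66665136 141.47529901 936.28898084]
bottles 936.2889808426881 maxz anywhere right 936.2889808426881
grip ext [403.66665136 141.47529901 125.89488613] [652.09783522 193.52590227 936.28898084]
housing y [array([585., 183., 109.]), array([574., 183.,  99.]), array([561., 182., 104.]), array([549., 183., 103.]), array([537., 183., 101.]), array([404., 141., 936.])]
```

servo_tool([
  [1, 0.0155, 0.0423, 0.016, 0, 0, 3.9],
  [1, 0.031, 0.0846, 0.032, 0, 0, 7.8],
  [1, 0.0465, 0.1269, 0.048, 0, 0, 11.7],
  [1, 0.062, 0.1692, 0.064, 0, 0, 15.6],
  [1, 0.0775, 0.2115, 0.08, 0, 0, 19.5],
])

```text
time: 2.1
tool_pos: [363.4, -370.7, 331.1]
orientation: [0.0, 0.921, 0.388, 0.0]
force: [0.1, -0.7, 0.6]
opening: 85.4
grasp_force: 0.0
```

servo_tool([
  [1, 0.0155, 0.0423, 0, 0, 0, 3.9],
  [1, 0.031, 0.0846, 0, 0, 0, 7.8],
  [1, 0.0465, 0.1269, 0, 0, 0, 11.7],
  [1, 0.062, 0.1692, 0, 0, 0, 15.6],
  [1, 0.0775, 0.2115, 0, 0, 0, 19.5],
])

```text
time: 2.6
tool_pos: [440.9, -159.2, 330.7]
orientation: [0.001, 0.842, 0.539, 0.0]
force: [1.2, -0.4, -0.1]
opening: 85.4
grasp_force: 0.0
```

servo_tool([
  [1, 0.0155, 0.0423, -0.012, 0, 0, 3.9],
  [1, 0.031, 0.0846, -0.024, 0, 0, 7.8],
  [1, 0.0465, 0.1269, -0.036, 0, 0, 11.7],
  [1, 0.062, 0.1692, -0.048, 0, 0, 15.6],
  [1, 0.0775, 0.2115, -0.06, 0, 0, 19.5],
])

```text
time: 3.1
tool_pos: [518.6, 52.1, 270.3]
orientation: [0.001, 0.739, 0.674, 0.0]
force: [1.2, 0.7, 0.5]
opening: 85.7
grasp_force: 0.0
```

servo_tool([
  [1, 0, -0.001, -0.045, 0, 0, 0],
  [1, 0, -0.0015, -0.09, 0, 0, 0],
  [1, 0, -0.0015, -0.13, 0, 0, 0],
  [0, 0, -0.0015, -0.13, 0, 0, 0],
  [0, 0, -0.0015, -0.13, 0, 0, 0],
], newtons=30)

```text
time: 3.6
tool_pos: [517.9, 49.1, 140.4]
orientation: [-0.0, 0.74, 0.673, -0.0]
force: [-0.4, -0.7, 0.7]
opening: 59.2
grasp_force: 0.0
```

servo_tool([
  [0, 0, 0, 0, 0, 0, 0],
  [0, 0, 0, 0, 0, 0, 0],
  [0, 0, 0, 0, 0, 0, 0],
  [0, 0, 0, 0, 0, 0, 0],
  [0, 0, 0, 0, 0, 0, 0],
])

```text
time: 4.1
tool_pos: [518.9, 49.3, 142.9]
orientation: [0.001, 0.74, 0.673, 0.001]
force: [-3.0, -0.7, 6.5]
opening: 17.8
grasp_force: 29.1
```

servo_tool([
  [0, 0, 0, 0.002, 0, 0, 5],
  [0, 0, 0, 0.002, 0, 0, 12],
  [0, 0, 0, 0.002, 0, 0, 19],
  [0, 0, 0, 0.002, 0, 0, 26],
  [0, 0, 0, 0.002, 0, 0, 33],
])

```text
time: 4.6
tool_pos: [519.7, 49.5, 143.1]
orientation: [0.002, 0.516, 0.856, 0.002]
force: [2.7, 1.5, -5.7]
opening: 17.8
grasp_force: 30.2
```

servo_tool([
  [0, 0, 0, 0, 0, 0, 7],
  [0, 0, 0, 0, 0, 0, 14],
  [0, 0, 0, 0, 0, 0, 21],
  [0, 0, 0, 0, 0, 0, 28],
  [0, 0, 0, 0, 0, 0, 35],
])

```text
time: 5.1
tool_pos: [520.3, 50.0, 143.2]
orientation: [0.003, 0.235, 0.972, 0.002]
force: [4.9, 2.1, -7.7]
opening: 17.5
grasp_force: 30.1
```

servo_tool([
  [0, 0, 0, 0, 0, 0, 7],
  [0, 0, 0, 0, 0, 0, 14],
  [0, 0, 0, 0, 0, 0, 20],
  [0, 0, 0, 0, 0, 0, 24],
  [0, 0, 0, 0, 0, 0, 24],
])

```text
time: 5.6
tool_pos: [520.5, 50.6, 143.2]
orientation: [0.003, 0.029, 1.0, 0.002]
force: [5.1, 3.1, -7.4]
opening: 17.6
grasp_force: 30.1
```

```bash
cat >> h.py <<'E'
AX=np.array([518.2,50.5])
def ray(n,u,v,z,KT=None):
    K,T=KT or cam(n); Ti=np.linalg.inv(T)
    r=Ti[:3,:3]@np.array([(u-K[0,2])/K[0,0],-(v-K[1,2])/K[1,1],-1]); o=Ti[:3,3]; return (o+r*(z-o[2])/r[2])[:2]
def seats(im):
    m=(im.max(2)<75).astype(np.uint8); m[:,:320]=0;m[:,455:]=0;m[:145]=0;m[290:]=0
    m=cv2.morphologyEx(m,cv2.MORPH_OPEN,np.ones((9,9)))
    n,_,st,ce=cv2.connectedComponentsWithStats(m)
    for i in range(1,n):
        if st[i,4]>300:
            p=ray("top",*ce[i],54); e=p-AX; print(st[i],np.round(p,1),"r",round(np.hypot(*e),1),"ang",round(np.degrees(np.arctan2(e[1],e[0])),1))
E
python3 - <<'E'
from h import *
im,d=grab_frame("top"); seats(im)
save("pics/t1.png",cv2.resize(im[140:310,285:475],None,fx=3.5,fy=3.5,interpolation=cv2.INTER_CUBIC))
E
```

```text
[ 340  170   95   98 3036] [517.   35.2] r 15.3 ang -94.4
[338 230  34  35 986] [471.4 102. ] r 69.6 ang 132.2
```

View pics/t1.png

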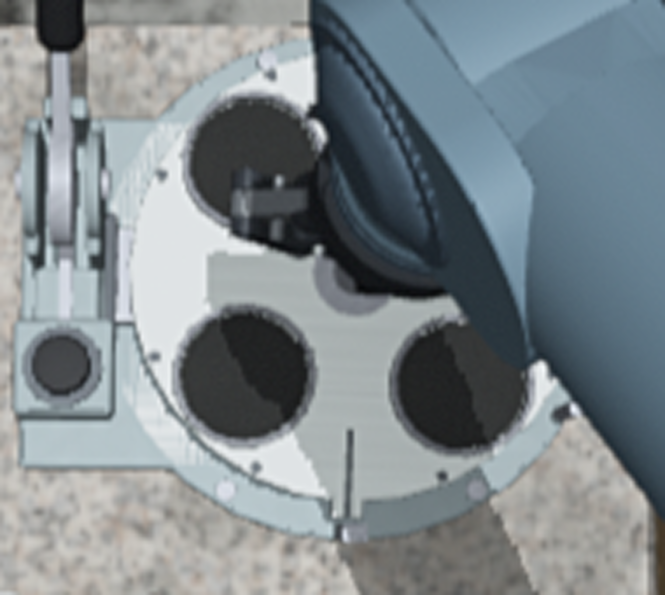

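servo_tool([
  [1, 0, 0, 0, 0, 0, 0],
  [1, 0, 0, 0, 0, 0, 0],
  [1, 0, 0, 0, 0, 0, 0],
  [1, 0, 0, 0.045, 0, 0, 0],
  [1, 0, 0, 0.09, 0, 0, 0],
])

```text
time: 6.15
tool_pos: [516.5, 48.6, 232.1]
orientation: [-0.002, 0.03, 1.0, 0.0]
force: [1.7, -0.4, 1.1]
opening: 85.3
grasp_force: 0.0
```

servo_tool([
  [1, 0.03, 0.033, 0.008, 0, 0, 0],
  [1, 0.06, 0.066, 0.008, 0, 0, 0],
  [1, 0.09, 0.1, 0.008, 0, 0, 0],
  [1, 0.115, 0.1325, 0.008, 0, 0, 0],
  [1, 0.115, 0.1325, 0.008, 0, 0, 0],
])

```text
time: 6.65
tool_pos: [633.9, 188.3, 240.5]
orientation: [0.0, 0.027, 1.0, 0.003]
force: [-0.7, 0.8, -0.0]
opening: 85.5
grasp_force: 0.0
```

```bash
python3 - <<'E'
from h import *
o=get_obs(); print({k:np.round(o[k],3).tolist() for k in("q","tool_pos","orientation","time")})
KT=cam("wrist")
im,d=grab_frame("wrist"); save("pics/w1.png",im); np.save("pics/w1.npy",d)
P=cloud("wrist",d,KT); m=(P[...,2]>120)&(P[...,2]<165)&(abs(P[...,0]-632)<60)&(abs(P[...,1]-181)<40)
p=P[m]; print(len(p)); 
for x in range(590,670,8):
    s=p[abs(p[:,0]-x)<4]
    if len(s)>5: print(x,np.round([s[:,1].min(),s[:,1].max(),np.median(s[:,1]),s[:,2].max()],1))
E
```

```text
{'q': [0.265, 0.555, -0.85, 1.545, 0.427, 1.234, 0.866], 'tool_pos': [633.899, 188.348, 240.493], 'orientation': [0.0, 0.027, 1.0, 0.003], 'time': 6.65}
3033
606 [174.3 191.8 183.3 131.8]
614 [172.7 193.6 183.2 137.2]
622 [172.5 193.7 183.3 143.6]
630 [172.1 193.5 183.  149.4]
638 [171.9 193.5 182.7 155. ]
646 [171.6 193.  182.7 160. ]
654 [171.5 193.2 182.8 159.9]
662 [175.7 188.9 182.5 156.5]
```

View pics/w1.png

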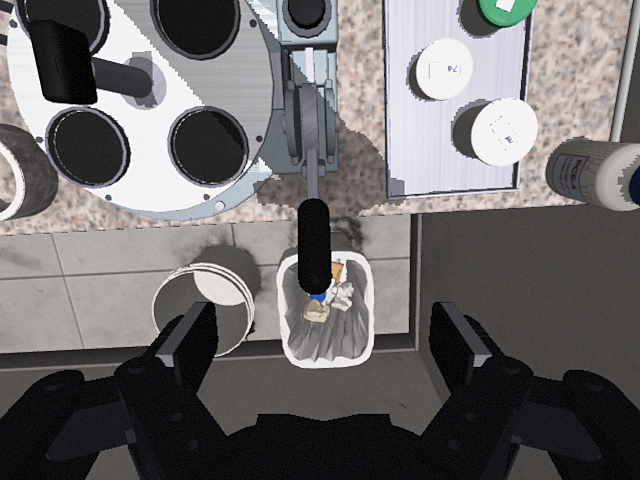

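servo_tool([
  [1, 0, 0.001, -0.035, 0, 0, 0],
  [1, -0.001, 0.001, -0.07, 0, 0, 0],
  [1, -0.001, 0.001, -0.103, 0, 0, 0],
  [1, -0.001, 0.001, -0.103, 0, 0, 0],
  [0, -0.001, 0.001, -0.103, 0, 0, 0],
], newtons=30)

```text
time: 7.2
tool_pos: [631.8, 180.9, 137.4]
orientation: [-0.0, 0.031, 1.0, -0.001]
force: [0.8, 0.0, 0.8]
opening: 73.4
grasp_force: 0.0
```

servo_tool([
  [0, 0, 0, 0, 0, 0, 0],
  [0, 0, 0, 0, 0, 0, 0],
  [0, 0, 0, 0, 0, 0, 0],
  [0, 0, 0, 0, 0, 0, 0],
  [0, 0, 0, 0, 0, 0, 0],
])

```text
time: 7.7
tool_pos: [633.0, 182.9, 139.1]
orientation: [0.001, 0.029, 1.0, -0.0]
force: [-0.7, -0.9, 5.6]
opening: 21.4
grasp_force: 29.2
```

servo_tool([
  [0, -0.0058, 0, 0.0072, 0, 0, 0],
  [0, -0.0122, 0, 0.0138, 0, 0, 0],
  [0, -0.0193, 0, 0.0197, 0, 0, 0],
  [0, -0.0269, 0.0005, 0.0249, 0, 0, 0],
  [0, -0.0349, 0.0005, 0.0294, 0, 0, 0],
])

```text
time: 8.2
tool_pos: [596.2, 183.6, 167.0]
orientation: [0.0, 0.03, 1.0, 0.0]
force: [3.0, 3.3, -2.7]
opening: 21.2
grasp_force: 29.5
```

servo_tool([
  [0, -0.0085, 0, 0.0037, 0, 0, 0],
  [0, -0.0172, 0, 0.0065, 0, 0, 0],
  [0, -0.0262, 0.0005, 0.0085, 0, 0, 0],
  [0, -0.0354, 0.0005, 0.0095, 0, 0, 0],
  [0, -0.0446, 0.0005, 0.0097, 0, 0, 0],
])

```text
time: 8.7
tool_pos: [553.2, 184.6, 176.8]
orientation: [0.002, 0.03, 1.0, 0.002]
force: [6.7, 3.6, -5.0]
opening: 20.3
grasp_force: 29.7
```

servo_tool([
  [0, 0, 0, 0, 0, 0, 0],
  [0, 0, 0, 0, 0, 0, 0],
  [0, 0, 0, 0, 0, 0, 0],
  [0, 0, 0, 0, 0, 0, 0],
  [0, 0, 0, 0, 0, 0, 0],
])

```text
time: 9.2
tool_pos: [552.3, 184.7, 176.8]
orientation: [0.0, 0.03, 1.0, 0.001]
force: [3.9, 3.3, -3.0]
opening: 20.1
grasp_force: 29.1
```

servo_tool([
  [0, 0.004, 0, 0, 0, 0, 0],
  [0, 0.006, 0, 0, 0, 0, 0],
  [1, 0.006, 0, 0, 0, 0, 0],
  [1, 0.006, 0, 0, 0, 0, 0],
  [1, 0.006, 0, 0, 0, 0, 0],
])

```text
time: 9.7
tool_pos: [558.1, 182.2, 175.9]
orientation: [-0.001, 0.031, 1.0, -0.001]
force: [0.1, -0.8, -0.6]
opening: 57.9
grasp_force: 0.0
```

servo_tool([
  [1, 0, 0, 0.04, 0, 0, 0],
  [1, 0, 0, 0.08, 0, 0, 0],
  [1, 0, 0, 0.125, 0, 0, 0],
  [1, 0.03, 0.04, 0.125, 0, 0, 0],
  [1, 0.06, 0.08, 0.125, 0, 0, 0],
])

```text
time: 10.2
tool_pos: [621.6, 260.7, 304.6]
orientation: [0.003, 0.034, 0.999, -0.001]
force: [0.1, 0.6, 0.5]
opening: 85.2
grasp_force: 0.0
```

```bash
cat >> h.py <<'E'
R={0:(46,44),1:(50,44),2:(54,57),3:(46,50)}
def pots():
    """lid tops seen by the wrist camera: depth blobs in tray region"""
    o=get_obs(); KT=cam("wrist"); im,d=grab_frame("wrist"); P=cloud("wrist",d,KT); z=P[...,2]
    m=((z>38)&(z<75)&(P[...,1]>235)&(P[...,0]>330)).astype(np.uint8)
    m=cv2.morphologyEx(m,cv2.MORPH_OPEN,np.ones((5,5)))
    n,lab,st,ce=cv2.connectedComponentsWithStats(m)
    for i in range(1,n):
        if st[i,4]<300: continue
        zz=z[lab==i]; top=np.median(zz[zz>np.percentile(zz,40)])
        k=(lab==i)&(abs(z-top)<4); q=P[k]; hull=cv2.minEnclosingCircle(q[:,:2].astype(np.float32))
        print("blob",st[i].tolist(),"ctr",np.round(hull[0],1),"dia",round(2*hull[1],1),"top",round(top,1),"rgb",np.median(im[k],0).tolist())
    return im,d,P
E
python3 - <<'E'
from h import *
o=get_obs(); print({k:np.round(o[k],3).tolist() for k in("q","tool_pos","time")})
K,T=cam("wrist"); print("cam pos rel",np.linalg.inv(T)[:3,3]-o["tool_pos"], "fwd",-np.linalg.inv(T)[:3,2],K[0,0])
im,d,P=pots(); save("pics/w2.png",im)
it,dt=grab_frame("top"); save("pics/t2.png",it); Q=cloud("top",dt); m=(Q[...,2]>150)&(Q[...,2]<225)&(abs(Q[...,0]-560)<60)&(abs(Q[...,1]-183)<14)
print(m.sum(), Q[m].mean(0) if m.any() else 0, Q[m].max(0) if m.any() else 0, Q[m].min(0) if m.any() else 0); seats(it)
E
```

```text
{'q': [0.158, 0.538, -0.889, 1.44, 0.424, 1.358, 0.755], 'tool_pos': [621.568, 260.737, 304.588], 'time': 10.2}
cam pos rel [-74.55077215   5.13707217 122.0863796 ] fwd [ 0.29692367 -0.02353728 -0.95461109] 364.2457682089806
blob [532, 0, 40, 184, 3860] ctr [537.3 479.5] dia 158.9 top 64.9 rgb [71.0, 68.0, 66.0]
blob [371, 6, 50, 56, 2184] ctr [471.7 336.7] dia 45.8 top 52.0 rgb [94.0, 187.0, 139.0]
blob [327, 71, 46, 49, 1783] ctr [521.5 292.3] dia 45.3 top 45.9 rgb [245.0, 243.0, 245.0]
blob [373, 118, 54, 56, 2355] ctr [572.6 338.3] dia 53.7 top 58.9 rgb [245.0, 243.0, 245.0]
blob [464, 152, 38, 51, 872] ctr [608.8 425.3] dia 49.2 top 68.8 rgb [123.0, 119.0, 115.0]
blob [513, 193, 36, 170, 3003] ctr [727.2 479.9] dia 200.5 top 64.9 rgb [73.0, 70.0, 68.0]
0 0 0 0
```

View pics/w2.png

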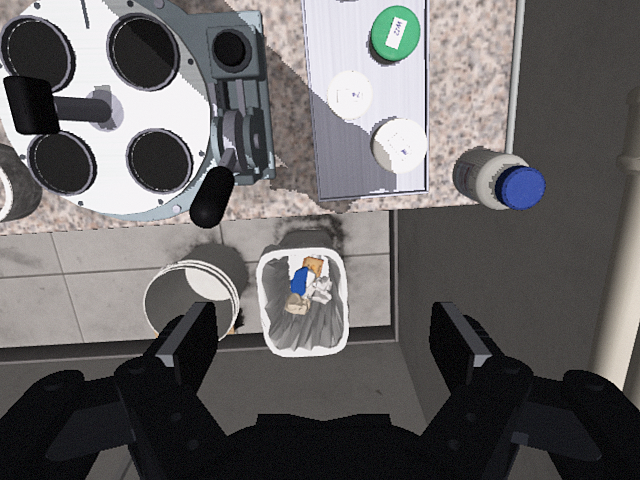

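servo_tool([
  [1, -0.023, 0.037, -0.02, 0, 0, 0],
  [1, -0.046, 0.0747, -0.04, 0, 0, 0],
  [1, -0.046, 0.0747, -0.085, 0, 0, 0],
  [1, -0.046, 0.0747, -0.13, 0, 0, 0],
  [1, -0.046, 0.0747, -0.17, 0, 0, 0],
])

```text
time: 10.8
tool_pos: [571.6, 337.0, 129.1]
orientation: [-0.0, 0.03, 1.0, -0.001]
force: [0.9, -0.1, 0.5]
opening: 85.1
grasp_force: 0.0
```

servo_tool([
  [1, 0, 0, -0.04, 0, 0, 0],
  [1, 0, 0, -0.07, 0, 0, 0],
  [1, 0, 0, -0.09, 0, 0, 0],
  [1, 0, 0, -0.09, 0, 0, 0],
  [0, 0, 0, -0.09, 0, 0, 0],
], newtons=25)

```text
time: 11.3
tool_pos: [573.0, 338.4, 42.1]
orientation: [0.0, 0.03, 1.0, 0.0]
force: [0.9, 0.4, 1.0]
opening: 73.0
grasp_force: 0.0
```

servo_tool([
  [0, 0, 0, 0, 0, 0, 0],
  [0, 0, 0, 0, 0, 0, 0],
  [0, 0, 0, 0, 0, 0, 0],
  [0, 0, 0, 0.02, 0, 0, 0],
  [0, 0, 0, 0.06, 0, 0, 0],
])

```text
time: 11.8
tool_pos: [570.0, 335.6, 98.8]
orientation: [-0.003, 0.03, 1.0, -0.003]
force: [-0.1, 0.5, -1.7]
opening: 51.8
grasp_force: 26.6
```

servo_tool([
  [0, 0, 0, 0.05, 0, 0, 0],
  [0, 0, 0, 0.1, 0, 0, 0],
  [0, 0, -0.02, 0.145, 0, 0, 0],
  [0, 0, -0.05, 0.175, 0, 0, 0],
  [0, 0, -0.095, 0.175, 0, 0, -2],
])

```text
time: 12.3
tool_pos: [573.2, 248.7, 284.3]
orientation: [0.005, 0.044, 0.999, 0.004]
force: [1.3, 0.2, -0.8]
opening: 51.7
grasp_force: 26.7
```

servo_tool([
  [0, -0.001, -0.049, 0, 0, 0, -8.5],
  [0, -0.002, -0.098, 0, 0, 0, -17],
  [0, -0.003, -0.147, 0, 0, 0, -25.5],
  [0, -0.004, -0.196, 0, 0, 0, -34],
  [0, -0.005, -0.2445, 0, 0, 0, -42.4],
])

```text
time: 12.8
tool_pos: [566.6, -3.0, 277.3]
orientation: [0.0, 0.408, 0.913, -0.0]
force: [1.0, 0.4, -2.0]
opening: 51.6
grasp_force: 26.7
```

```bash
cat >> h.py <<'E'
def wseats(im,KT):
    """seat floors / axis from the wrist picture, dark discs"""
    m=(im.max(2)<80).astype(np.uint8); m=cv2.morphologyEx(m,cv2.MORPH_OPEN,np.ones((7,7)))
    n,lab,st,ce=cv2.connectedComponentsWithStats(m)
    for i in range(1,n):
        if 1200<st[i,4]<20000 and st[i,0]>0 and st[i,1]>0 and st[i,0]+st[i,2]<640:
            c=max(cv2.findContours((lab==i).astype(np.uint8),cv2.RETR_EXTERNAL,cv2.CHAIN_APPROX_NONE)[0],key=len)[:,0]
            q=np.array([ray("wrist",a,b,56,KT) for a,b in c]); h=cv2.minEnclosingCircle(q.astype(np.float32))
            e=np.array(h[0])-[520.3,50.7]
            print("dark",st[i].tolist(),np.round(h[0],1),"dia",round(2*h[1],1),"r",round(np.hypot(*e),1),"ang",round(np.degrees(np.arctan2(e[1],e[0])),1))
E
python3 - <<'E'
from h import *
o=get_obs(); print({k:np.round(o[k],3).tolist() for k in("q","tool_pos","time")})
KT=cam("wrist"); im,d=grab_frame("wrist"); save("pics/w3.png",im); wseats(im,KT)
P=cloud("wrist",d,KT); m=(P[...,2]>130)&(P[...,2]<215)&(abs(P[...,0]-565)<70)&(abs(P[...,1]-183)<22)
print("lever",m.sum()); 
if m.any(): q=P[m]; print(q.min(0),q.max(0), q[q[:,2]>195].mean(0))
E
```

```text
{'q': [0.572, 0.286, -0.75, 1.743, 0.209, 1.194, 0.495], 'tool_pos': [566.551, -2.961, 277.336], 'time': 12.8}
dark [291, 8, 67, 74, 3936] [473.7 101.2] dia 57.6 r 68.8 ang 132.7
dark [418, 24, 61, 62, 2214] [559.  165.7] dia 68.4 r 121.3 ang 71.4
dark [217, 97, 63, 66, 3364] [468.    3.6] dia 60.3 r 70.4 ang -138.0
dark [369, 96, 63, 66, 3280] [571.   96.9] dia 58.9 r 68.6 ang 42.4
dark [298, 104, 52, 54, 1467] [520.2  49.6] dia 55.0 r 1.1 ang -93.8
dark [511, 106, 88, 111, 1906] [694.4 167.5] dia 127.8 r 209.7 ang 33.9
dark [84, 127, 106, 95, 2243] [412.7 -98.6] dia 108.7 r 184.0 ang -125.8
dark [295, 174, 60, 59, 2834] [565.5  -1. ] dia 60.3 r 68.7 ang -48.8
lever 4725
[568.69745721 171.04655672 130.02270727] [608.29014758 193.27749991 201.13457596] [596.75993533 181.38388364 197.51681651]
```

View pics/w3.png

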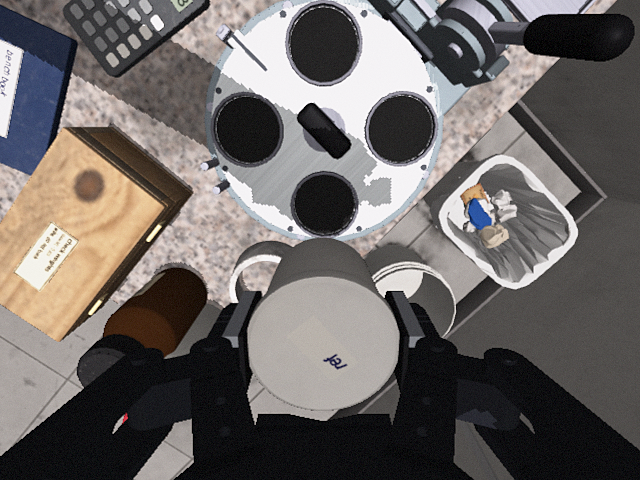

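servo_tool([
  [0, -0.001, 0, -0.045, 0, 0, 0],
  [0, -0.001, 0, -0.09, 0, 0, 0],
  [0, -0.001, 0, -0.13, 0, 0, 0],
  [0, -0.001, 0, -0.155, 0, 0, 0],
  [0, -0.001, 0, -0.165, 0, 0, 0],
])

```text
time: 13.35
tool_pos: [563.7, -1.1, 108.8]
orientation: [-0.003, 0.405, 0.914, -0.001]
force: [0.3, -0.7, -0.9]
opening: 51.5
grasp_force: 26.7
```

servo_tool([
  [0, 0, 0, -0.01, 0, 0, 0],
  [0, 0, 0, -0.018, 0, 0, 0],
  [0, 0, 0, -0.023, 0, 0, 0],
  [0, 0, 0, -0.023, 0, 0, 0],
  [0, 0, 0, -0.023, 0, 0, 0],
])

```text
time: 13.85
tool_pos: [568.0, -0.7, 90.8]
orientation: [0.001, 0.405, 0.914, 0.0]
force: [-2.0, 0.0, 5.1]
opening: 51.3
grasp_force: 26.7
```

servo_tool([
  [0.85, 0, 0, 0, 0, 0, 0],
  [0.85, 0, 0, 0, 0, 0, 0],
  [0.85, 0, 0, 0, 0, 0, 0],
  [0.85, 0, 0, 0.045, 0, 0, 0],
  [0.85, 0, 0, 0.09, 0, 0, 0],
])

```text
time: 14.35
tool_pos: [565.0, -1.5, 177.5]
orientation: [-0.002, 0.405, 0.914, -0.001]
force: [1.5, -0.4, 0.8]
opening: 72.6
grasp_force: 0.0
```

servo_tool([
  [0.85, 0, 0, 0.045, 0, 0, 8],
  [0.85, 0.004, 0.035, 0.07, 0, 0, 16],
  [0.85, 0.01, 0.08, 0.07, 0, 0, 24],
  [0.85, 0.015, 0.125, 0.07, 0, 0, 32],
  [0.85, 0.0215, 0.165, 0.07, 0, 0, 40],
])

```text
time: 14.85
tool_pos: [588.1, 165.8, 249.1]
orientation: [0.001, 0.065, 0.998, 0.0]
force: [-0.1, -0.3, -0.7]
opening: 72.7
grasp_force: 0.0
```

servo_tool([
  [0.85, 0, 0.0187, 0, 0, 0, 4.4],
  [0.85, 0, 0.0187, 0, 0, 0, 4.4],
  [0.85, 0, 0.0187, -0.03, 0, 0, 4.4],
  [0.85, 0, 0.0187, -0.06, 0, 0, 4.4],
  [0.85, 0, 0.0187, -0.079, 0, 0, 4.4],
])

```text
time: 15.35
tool_pos: [587.5, 179.2, 166.7]
orientation: [-0.001, 0.032, 0.999, -0.002]
force: [0.3, -0.2, 0.3]
opening: 72.9
grasp_force: 0.0
```

servo_tool([
  [0.85, 0, 0, 0, 0, 0, 0],
  [0, 0, 0, 0, 0, 0, 0],
  [0, 0, 0, 0, 0, 0, 0],
  [0, 0, 0, 0, 0, 0, 0],
  [0, 0, 0, 0, 0, 0, 0],
], newtons=40)

```text
time: 15.85
tool_pos: [589.1, 183.6, 171.3]
orientation: [0.002, 0.029, 1.0, 0.001]
force: [-0.4, 2.2, 2.0]
opening: 21.1
grasp_force: 39.0
```

servo_tool([
  [0, -0.0043, 0, 0.0015, 0, 0, 0],
  [0, -0.0091, 0, 0.003, 0, 0, 0],
  [0, -0.014, 0, 0.0041, 0, 0, 0],
  [0, -0.0188, 0.0005, 0.005, 0, 0, 0],
  [0, -0.0238, 0.0005, 0.0057, 0, 0, 0],
])

```text
time: 16.35
tool_pos: [567.3, 184.1, 176.3]
orientation: [0.004, 0.03, 1.0, 0.002]
force: [7.6, 3.5, -5.7]
opening: 21.0
grasp_force: 39.3
```

servo_tool([
  [0, -0.0049, 0, 0.0004, 0, 0, 0],
  [0, -0.0099, 0, 0.0005, 0, 0, 0],
  [0, -0.0149, 0, 0.0004, 0, 0, 0],
  [0, -0.0198, 0.0005, 0, 0, 0, 0],
  [0, -0.0231, 0.0005, -0.0004, 0, 0, 0],
])

```text
time: 16.85
tool_pos: [545.9, 184.6, 176.7]
orientation: [0.006, 0.03, 1.0, 0.002]
force: [8.5, 2.6, -3.9]
opening: 20.8
grasp_force: 39.3
```

servo_tool([
  [0, -0.002, 0, 0, 0, 0, 0],
  [0, -0.004, 0, 0, 0, 0, 0],
  [0, -0.006, 0, 0, 0, 0, 0],
  [0, -0.006, 0, 0, 0, 0, 0],
  [0, -0.006, 0, 0, 0, 0, 0],
])

```text
time: 17.35
tool_pos: [539.7, 184.8, 176.2]
orientation: [0.006, 0.03, 1.0, 0.003]
force: [9.4, 3.5, -5.3]
opening: 21.1
grasp_force: 39.5
```

servo_tool([
  [0, 0.003, 0, 0, 0, 0, 0],
  [0, 0.006, 0, 0, 0, 0, 0],
  [0, 0.01, 0, 0, 0, 0, 0],
  [0, 0.013, 0, 0, 0, 0, 0],
  [0, 0.013, 0, 0, 0, 0, 0],
])

```text
time: 17.85
tool_pos: [548.9, 184.7, 176.7]
orientation: [0.001, 0.03, 1.0, 0.001]
force: [0.8, 1.7, 7.1]
opening: 21.0
grasp_force: 40.9
```

servo_tool([
  [1, 0, 0, 0, 0, 0, 0],
  [1, 0, 0, 0, 0, 0, 0],
  [1, 0, 0, 0, 0, 0, 0],
  [1, 0, 0, 0.04, 0, 0, 0],
  [1, 0, 0, 0.085, 0, 0, 0],
])

```text
time: 18.35
tool_pos: [546.0, 181.9, 257.7]
orientation: [-0.003, 0.03, 1.0, -0.001]
force: [1.0, -0.1, 0.4]
opening: 85.7
grasp_force: 0.0
```

servo_tool([
  [1, 0.01, 0.02, 0.03, 0, 0, 0],
  [1, 0.03, 0.055, 0.03, 0, 0, 0],
  [1, 0.05, 0.09, 0.03, 0, 0, 0],
  [1, 0.06, 0.11, 0.03, 0, 0, 0],
  [1, 0.06, 0.11, 0.03, 0, 0, 0],
])

```text
time: 18.85
tool_pos: [607.1, 297.2, 288.7]
orientation: [-0.001, 0.028, 1.0, 0.001]
force: [-0.4, 0.2, -0.0]
opening: 85.4
grasp_force: 0.0
```

```bash
cat >> h.py <<'E'
def lever(P):
    m=(P[...,2]>120)&(P[...,2]<222)&(abs(P[...,0]-565)<80)&(abs(P[...,1]-183)<22)
    q=P[m]; print("lever",len(q)); 
    if len(q)>50: t=q[q[:,2]>q[:,2].max()-5]; print(" ext",np.round(q.min(0)),np.round(q.max(0)),"tip",np.round(t.mean(0),1))
E
python3 - <<'E'
from h import *
o=get_obs(); print({k:np.round(o[k],3).tolist() for k in("q","tool_pos","time")})
KT=cam("wrist"); im,d,P=pots(); save("pics/w4.png",im); lever(P); wseats(im,KT)
E
```

```text
{'q': [0.115, 0.567, -0.912, 1.449, 0.447, 1.345, 0.695], 'tool_pos': [607.088, 297.245, 288.676], 'time': 18.85}
blob [488, 0, 50, 348, 6079] ctr [607.1 479.9] dia 331.1 top 65.0 rgb [73.0, 70.0, 69.0]
blob [334, 26, 50, 56, 2218] ctr [471.8 336.7] dia 45.6 top 51.9 rgb [97.0, 192.0, 144.0]
blob [290, 90, 47, 50, 1833] ctr [521.4 292.4] dia 45.2 top 46.0 rgb [191.0, 185.0, 180.0]
blob [432, 174, 42, 50, 826] ctr [606.9 426.5] dia 49.5 top 69.1 rgb [134.5, 131.5, 128.0]
lever 2396
 ext [551. 175. 120.] [575. 196. 208.] tip [564.3 185.1 205. ]
dark [69, 35, 61, 70, 3362] [472.1 104.2] dia 58.8 r 72.0 ang 132.0
dark [169, 47, 42, 45, 1492] [476.4 185. ] dia 37.8 r 141.2 ang 108.1
dark [204, 126, 29, 70, 1375] [558.7 202.3] dia 65.6 r 156.4 ang 75.8
dark [91, 150, 97, 62, 3963] [569.2 121.4] dia 97.0 r 85.9 ang 55.3
```

servo_tool([
  [1, -0.04, 0, -0.02, 0, 0, 0],
  [1, -0.0868, -0.001, -0.035, 0, 0, 0],
  [1, -0.0868, -0.001, -0.08, 0, 0, 0],
  [1, -0.0868, -0.001, -0.125, 0, 0, 0],
  [1, -0.0868, -0.001, -0.165, 0, 0, 0],
])

```text
time: 19.4
tool_pos: [520.8, 289.2, 122.9]
orientation: [0.0, 0.031, 1.0, -0.002]
force: [1.4, -0.4, -0.4]
opening: 85.4
grasp_force: 0.0
```

servo_tool([
  [1, 0, 0, -0.04, 0, 0, 0],
  [1, 0, 0, -0.07, 0, 0, 0],
  [1, 0, 0, -0.0887, 0, 0, 0],
  [1, 0, 0, -0.0887, 0, 0, 0],
  [0, 0, 0, -0.0887, 0, 0, 0],
], newtons=25)

```text
time: 19.9
tool_pos: [521.9, 292.2, 36.8]
orientation: [0.0, 0.03, 1.0, 0.0]
force: [0.6, 0.8, 0.8]
opening: 73.3
grasp_force: 0.0
```

servo_tool([
  [0, 0, 0, 0, 0, 0, 0],
  [0, 0, 0, 0, 0, 0, 0],
  [0, 0, 0, 0, 0, 0, 0],
  [0, 0, 0, 0.02, 0, 0, 0],
  [0, 0, 0, 0.06, 0, 0, 0],
])

```text
time: 20.4
tool_pos: [518.9, 290.4, 94.3]
orientation: [-0.003, 0.03, 1.0, -0.002]
force: [0.9, 0.4, -0.1]
opening: 43.5
grasp_force: 25.9
```

servo_tool([
  [0, 0, 0, 0.045, 0, 0, 0],
  [0, 0, 0, 0.09, 0, 0, 0],
  [0, 0, 0, 0.135, 0, 0, 0],
  [0, 0, 0, 0.175, 0, 0, 0],
  [0, 0.008, -0.03, 0.184, 0, 0, 5],
])

```text
time: 20.9
tool_pos: [528.1, 271.0, 288.3]
orientation: [0.005, -0.02, 1.0, 0.005]
force: [-0.6, 1.7, 0.0]
opening: 43.8
grasp_force: 25.9
```

servo_tool([
  [0, 0.01, -0.035, 0, 0, 0, 8],
  [0, 0.02, -0.075, 0, 0, 0, 16],
  [0, 0.03, -0.115, 0, 0, 0, 24],
  [0, 0.0422, -0.15, 0, 0, 0, 32],
  [0, 0.0422, -0.1649, 0, 0, 0, 40.6],
])

```text
time: 21.4
tool_pos: [573.3, 91.5, 280.4]
orientation: [-0.0, -0.359, 0.933, -0.002]
force: [0.5, -0.1, -1.7]
opening: 43.7
grasp_force: 25.9
```

servo_tool([
  [0, 0, 0, -0.02, 0, 0, 0],
  [0, 0, 0, -0.055, 0, 0, 0],
  [0, 0, 0, -0.095, 0, 0, 0],
  [0, 0, 0, -0.135, 0, 0, 0],
  [0, 0, 0, -0.165, 0, 0, 0],
])

```text
time: 21.9
tool_pos: [570.3, 96.9, 113.5]
orientation: [-0.001, -0.36, 0.933, -0.0]
force: [0.2, 0.3, -1.5]
opening: 43.8
grasp_force: 25.9
```

servo_tool([
  [0, 0, 0, -0.01, 0, 0, 0],
  [0, 0, 0, -0.02, 0, 0, 0],
  [0, 0, 0, -0.027, 0, 0, 0],
  [0, 0, 0, -0.0315, 0, 0, 0],
  [0, 0, 0, -0.0315, 0, 0, 0],
])

```text
time: 22.4
tool_pos: [572.8, 98.1, 85.4]
orientation: [0.001, -0.36, 0.933, -0.001]
force: [-1.6, -0.5, 2.1]
opening: 44.0
grasp_force: 26.1
```

servo_tool([
  [0.85, 0, 0, 0, 0, 0, 0],
  [0.85, 0, 0, 0, 0, 0, 0],
  [0.85, 0, 0, 0, 0, 0, 0],
  [0.85, 0, 0, 0.04, 0, 0, 0],
  [0.85, 0, 0, 0.085, 0, 0, 0],
])

```text
time: 22.9
tool_pos: [569.9, 96.9, 167.4]
orientation: [-0.002, -0.36, 0.933, 0.001]
force: [1.4, 0.4, 0.3]
opening: 72.8
grasp_force: 0.0
```

servo_tool([
  [0.9, 0, 0, 0.05, 0, 0, -5],
  [0.9, 0, 0, 0.1, 0, 0, -13],
  [0.9, -0.01, 0.04, 0.112, 0, 0, -21],
  [0.9, -0.02, 0.085, 0.112, 0, 0, -29],
  [0.9, -0.03, 0.13, 0.112, 0, 0, -37],
])

```text
time: 23.4
tool_pos: [542.0, 228.5, 281.9]
orientation: [0.001, -0.041, 0.999, 0.0]
force: [1.6, 0.0, -0.4]
opening: 76.9
grasp_force: 0.0
```

servo_tool([
  [1, -0.006, 0.04, 0, 0, 0, -8],
  [1, -0.0115, 0.0874, 0, 0, 0, -8.6],
  [1, -0.0115, 0.0874, 0, 0, 0, -8.6],
  [1, -0.0115, 0.0874, 0, 0, 0, -8.6],
  [1, -0.0115, 0.0874, 0, 0, 0, -8.6],
])

```text
time: 23.9
tool_pos: [530.6, 313.8, 280.1]
orientation: [0.0, 0.031, 1.0, -0.001]
force: [0.5, -0.4, -0.4]
opening: 85.1
grasp_force: 0.0
```

```bash
python3 - <<'E'
from h import *
o=get_obs(); print({k:np.round(o[k],3).tolist() for k in("q","tool_pos","time")})
im,d,P=pots(); save("pics/w5.png",im); lever(P)
E
```

```text
{'q': [0.136, 0.463, -0.964, 1.613, 0.395, 1.275, 0.614], 'tool_pos': [530.623, 313.753, 280.114], 'time': 23.9}
blob [480, 0, 44, 331, 5735] ctr [520.5 479.8] dia 304.7 top 64.8 rgb [73.0, 71.0, 69.0]
blob [270, 42, 55, 59, 2548] ctr [407.6 297. ] dia 49.3 top 46.0 rgb [69.0, 93.0, 181.0]
blob [321, 117, 48, 50, 1887] ctr [471.5 336.5] dia 45.2 top 51.9 rgb [57.0, 112.0, 83.0]
blob [418, 247, 50, 42, 913] ctr [603.6 430.2] dia 50.0 top 67.3 rgb [107.0, 104.0, 102.0]
lever 2624
 ext [551. 175. 120.] [574. 195. 208.] tip [563.4 185.2 205. ]
```

View pics/w5.png

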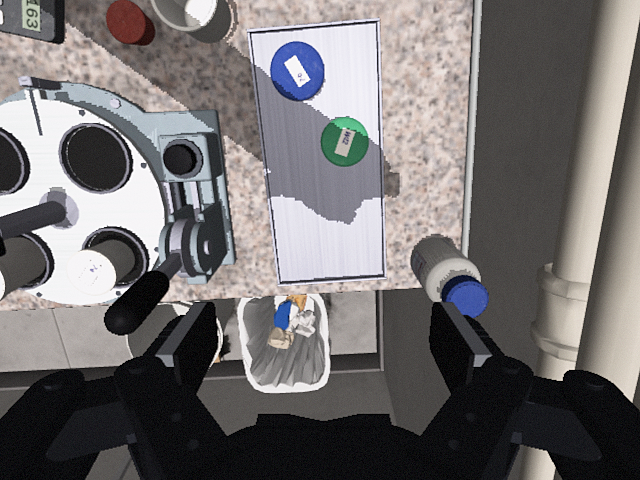

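servo_tool([
  [1, -0.035, 0.012, -0.02, 0, 0, 0],
  [1, -0.0585, 0.0215, -0.045, 0, 0, 0],
  [1, -0.0585, 0.0215, -0.09, 0, 0, 0],
  [1, -0.0585, 0.0215, -0.135, 0, 0, 0],
  [1, -0.0585, 0.0215, -0.165, 0, 0, 0],
])

```text
time: 24.45
tool_pos: [471.7, 332.7, 112.3]
orientation: [-0.001, 0.032, 0.999, -0.002]
force: [0.3, -0.4, -0.4]
opening: 85.6
grasp_force: 0.0
```

servo_tool([
  [1, 0, 0, -0.04, 0, 0, 0],
  [1, 0, 0, -0.065, 0, 0, 0],
  [1, 0, 0, -0.0775, 0, 0, 0],
  [1, 0, 0, -0.0775, 0, 0, 0],
  [0, 0, 0, -0.0775, 0, 0, 0],
], newtons=25)

```text
time: 24.95
tool_pos: [472.8, 336.5, 39.0]
orientation: [0.001, 0.031, 1.0, 0.001]
force: [0.3, 0.6, 1.2]
opening: 73.2
grasp_force: 0.0
```

servo_tool([
  [0, 0, 0, 0, 0, 0, 0],
  [0, 0, 0, 0, 0, 0, 0],
  [0, 0, 0, 0, 0, 0, 0],
  [0, 0, 0, 0.02, 0, 0, 0],
  [0, 0, 0, 0.06, 0, 0, 0],
])

```text
time: 25.45
tool_pos: [469.1, 334.1, 96.2]
orientation: [-0.003, 0.03, 1.0, -0.002]
force: [0.1, -0.3, -1.5]
opening: 43.9
grasp_force: 26.0
```

servo_tool([
  [0, 0, 0, 0.045, 0, 0, 0],
  [0, 0, 0, 0.09, 0, 0, 0],
  [0, 0, -0.02, 0.13, 0, 0, 0],
  [0, 0, -0.055, 0.162, 0, 0, 2],
  [0, 0, -0.1, 0.162, 0, 0, 6],
])

```text
time: 25.95
tool_pos: [472.9, 240.9, 266.5]
orientation: [0.005, -0.027, 1.0, 0.003]
force: [1.7, -0.5, -0.8]
opening: 44.0
grasp_force: 26.1
```

servo_tool([
  [0, -0.001, -0.047, 0, 0, 0, 8],
  [0, -0.002, -0.094, 0, 0, 0, 16],
  [0, -0.003, -0.141, 0, 0, 0, 24],
  [0, -0.0037, -0.188, 0, 0, 0, 32],
  [0, -0.0037, -0.2329, 0, 0, 0, 39.6],
])

```text
time: 26.45
tool_pos: [467.8, 34.3, 260.5]
orientation: [-0.0, -0.321, 0.947, -0.001]
force: [0.8, -0.2, -1.3]
opening: 43.6
grasp_force: 26.1
```

servo_tool([
  [0, 0, 0, -0.01, 0, 0, 0],
  [0, 0, 0, -0.04, 0, 0, 0],
  [0, 0, 0, -0.08, 0, 0, 0],
  [0, 0, 0, -0.12, 0, 0, 0],
  [0, 0, 0, -0.145, 0, 0, 0],
])

```text
time: 26.95
tool_pos: [466.5, 35.6, 112.8]
orientation: [-0.002, -0.318, 0.948, 0.001]
force: [-0.5, -0.7, -2.0]
opening: 43.5
grasp_force: 26.1
```

servo_tool([
  [0, 0, 0, -0.01, 0, 0, 0],
  [0, 0, 0, -0.02, 0, 0, 0],
  [0, 0, 0, -0.026, 0, 0, 0],
  [0, 0, 0, -0.03, 0, 0, 0],
  [0, 0, 0, -0.03, 0, 0, 0],
])

```text
time: 27.45
tool_pos: [474.0, 41.8, 91.6]
orientation: [0.006, -0.319, 0.948, 0.001]
force: [-6.9, 6.3, 26.4]
opening: 43.5
grasp_force: 28.7
```

servo_tool([
  [0, 0, 0, 0.02, 0, 0, 0],
  [0, 0, 0, 0.05, 0, 0, 0],
  [0, 0, 0, 0.09, 0, 0, 0],
  [0, 0, 0, 0.12, 0, 0, 0],
  [0, 0, 0, 0.12, 0, 0, 0],
])

```text
time: 27.95
tool_pos: [473.4, 36.6, 210.8]
orientation: [0.006, -0.318, 0.948, -0.003]
force: [0.5, 0.0, -2.1]
opening: 43.9
grasp_force: 27.3
```

servo_tool([
  [0, 0, 0, 0, 0, 0, 0],
  [0, 0, 0, 0, 0, 0, 0],
  [0, 0, 0, 0, 0, 0, 0],
  [0, 0, 0, 0, 0, 0, 0],
  [0, 0, 0, 0, 0, 0, 0],
])

```text
time: 28.45
tool_pos: [468.2, 35.3, 204.3]
orientation: [-0.001, -0.318, 0.948, 0.001]
force: [-0.3, -1.0, -0.5]
opening: 43.8
grasp_force: 27.3
```

```bash
python3 - <<'E'
from h import *
o=get_obs(); print({k:np.round(o[k],3).tolist() for k in("q","tool_pos","orientation","time")})
KT=cam("wrist"); im,d=grab_frame("wrist"); save("pics/w6.png",im); wseats(im,KT)
it,dt=grab_frame("top"); save("pics/t6.png",it)
P=cloud("wrist",d,KT); lever(P)
E
```

```text
{'q': [0.871, 0.251, -1.125, 2.023, 0.264, 1.026, 1.837], 'tool_pos': [468.196, 35.328, 204.281], 'orientation': [-0.001, -0.318, 0.948, 0.001], 'time': 28.45}
dark [360, 34, 92, 77, 2039] [342.3   6.8] dia 66.1 r 183.3 ang -166.1
dark [254, 164, 75, 74, 4451] [465.4   3.3] dia 58.9 r 72.5 ang -139.2
lever 0
```

View pics/w6.png

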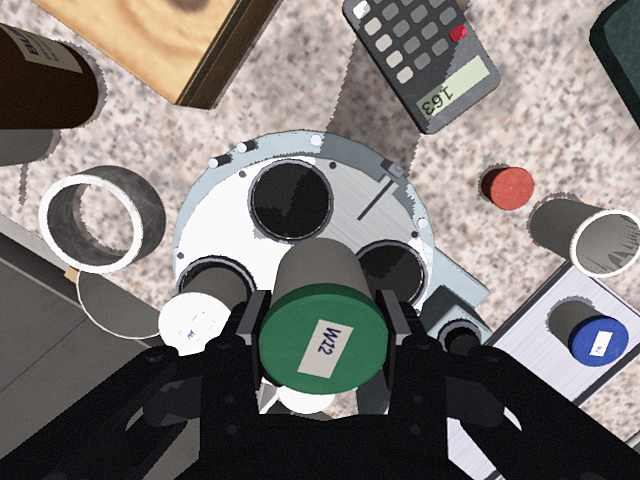

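servo_tool([
  [0, 0, -0.01, 0, 0, 0, 0],
  [0, -0.001, -0.02, 0, 0, 0, 0],
  [0, -0.001, -0.032, 0, 0, 0, 0],
  [0, -0.001, -0.032, 0, 0, 0, 0],
  [0, -0.001, -0.032, 0, 0, 0, 0],
])

```text
time: 29.05
tool_pos: [467.8, 2.3, 205.0]
orientation: [0.0, -0.316, 0.949, 0.0]
force: [-0.2, 0.4, -1.2]
opening: 43.5
grasp_force: 27.3
```

servo_tool([
  [0, 0, 0, -0.02, 0, 0, 0],
  [0, 0, 0, -0.04, 0, 0, 0],
  [0, 0, 0, -0.06, 0, 0, 0],
  [0, 0, 0, -0.08, 0, 0, 0],
  [0, 0, 0, -0.095, 0, 0, 0],
])

```text
time: 29.55
tool_pos: [467.3, 3.7, 109.0]
orientation: [-0.0, -0.318, 0.948, 0.001]
force: [-0.2, -0.5, -1.6]
opening: 43.4
grasp_force: 27.3
```

Good; descend to contact gently.

servo_tool([
  [0, 0, 0, -0.008, 0, 0, 0],
  [0, 0, 0, -0.015, 0, 0, 0],
  [0, 0, 0, -0.02, 0, 0, 0],
  [0, 0, 0, -0.024, 0, 0, 0],
  [0, 0, 0, -0.024, 0, 0, 0],
])

```text
time: 30.05
tool_pos: [468.4, 3.3, 86.7]
orientation: [0.0, -0.317, 0.948, -0.0]
force: [-1.4, -0.2, 1.7]
opening: 43.6
grasp_force: 27.4
```

servo_tool([
  [0.85, 0, 0, 0, 0, 0, 0],
  [0.85, 0, 0, 0, 0, 0, 0],
  [0.85, 0, 0, 0, 0, 0, 0],
  [0.85, 0, 0, 0.04, 0, 0, 0],
  [0.85, 0, 0, 0.085, 0, 0, 0],
])

```text
time: 30.55
tool_pos: [466.0, 3.2, 170.5]
orientation: [-0.002, -0.318, 0.948, 0.002]
force: [1.5, -1.5, 1.2]
opening: 72.7
grasp_force: 0.0
```

servo_tool([
  [0.9, 0, 0, 0.05, 0, 0, -4],
  [0.9, 0, 0.02, 0.09, 0, 0, -8],
  [0.9, 0, 0.05, 0.105, 0, 0, -12],
  [0.9, 0, 0.085, 0.105, 0, 0, -16],
  [0.9, 0, 0.12, 0.105, 0, 0, -20],
])

```text
time: 31.05
tool_pos: [468.4, 123.9, 277.3]
orientation: [0.002, -0.146, 0.989, -0.001]
force: [-0.1, -0.1, -0.5]
opening: 77.2
grasp_force: 0.0
```

servo_tool([
  [1, 0, 0.035, 0, 0, 0, -4],
  [1, 0.005, 0.07, 0, 0, 0, -8],
  [1, 0.01, 0.105, 0, 0, 0, -12],
  [1, 0.013, 0.14, 0, 0, 0, -16],
  [1, 0.013, 0.177, 0, 0, 0, -20.4],
])

```text
time: 31.55
tool_pos: [481.4, 300.9, 275.7]
orientation: [0.0, 0.032, 0.999, -0.0]
force: [0.8, -0.8, 0.1]
opening: 85.4
grasp_force: 0.0
```

servo_tool([
  [1, 0, 0, 0, 0, 0, 0],
  [1, 0, 0, 0, 0, 0, 0],
  [1, 0, 0, 0, 0, 0, 0],
  [1, 0, 0, 0, 0, 0, 0],
  [1, 0, 0, 0, 0, 0, 0],
])

```text
time: 32.05
tool_pos: [481.5, 298.4, 275.9]
orientation: [0.0, 0.031, 1.0, -0.0]
force: [0.0, 1.1, -0.0]
opening: 85.3
grasp_force: 0.0
```

```bash
python3 - <<'E'
from h import *
o=get_obs(); print({k:np.round(o[k],3).tolist() for k in("q","tool_pos","orientation","time")})
im,d,P=pots(); lever(P); cv2.imwrite("pics/w7.png",cv2.cvtColor(im,cv2.COLOR_RGB2BGR))
it,dt=grab_frame("top"); save("pics/t7.png",it[100:400,150:550]); seats(it)
E
```

```text
{'q': [0.244, 0.387, -1.064, 1.735, 0.359, 1.232, 0.598], 'tool_pos': [481.524, 298.41, 275.942], 'orientation': [0.0, 0.031, 1.0, -0.0], 'time': 32.05}
blob [494, 11, 51, 338, 6458] ctr [486.8 479.4] dia 313.4 top 64.8 rgb [73.0, 70.0, 68.0]
blob [292, 100, 52, 55, 2281] ctr [407.4 297. ] dia 49.2 top 46.0 rgb [42.0, 55.0, 104.0]
blob [441, 291, 44, 20, 540] ctr [589.5 439.8] dia 30.3 top 66.3 rgb [109.5, 107.0, 104.0]
lever 0
[386 197  13  27 313] [529.9  40.9] r 15.2 ang -39.2
[338 231  34  34 977] [471. 102.] r 69.9 ang 132.5
```

View pics/t7.png

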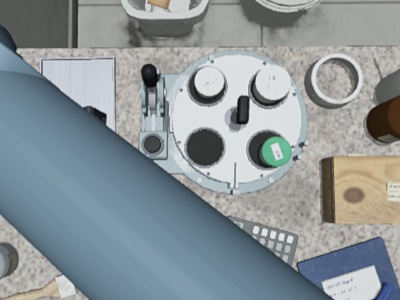

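servo_tool([
  [1, -0.035, -0.001, -0.015, 0, 0, 0],
  [1, -0.07, -0.001, -0.035, 0, 0, 0],
  [1, -0.0735, -0.001, -0.08, 0, 0, 0],
  [1, -0.0735, -0.001, -0.125, 0, 0, 0],
  [1, -0.0735, -0.001, -0.16, 0, 0, 0],
])

```text
time: 32.65
tool_pos: [406.8, 297.8, 114.1]
orientation: [-0.0, 0.03, 1.0, -0.001]
force: [-0.1, 0.3, 0.3]
opening: 85.4
grasp_force: 0.0
```

servo_tool([
  [1, 0, 0, -0.04, 0, 0, 0],
  [1, 0, 0, -0.065, 0, 0, 0],
  [1, 0, 0, -0.08, 0, 0, 0],
  [1, 0, 0, -0.08, 0, 0, 0],
  [0, 0, 0, -0.08, 0, 0, 0],
], newtons=25)

```text
time: 33.15
tool_pos: [408.0, 299.8, 36.9]
orientation: [0.001, 0.03, 1.0, 0.001]
force: [0.3, 0.6, -0.0]
opening: 73.3
grasp_force: 0.0
```

servo_tool([
  [0, 0, 0, 0, 0, 0, 0],
  [0, 0, 0, 0, 0, 0, 0],
  [0, 0, 0, 0, 0, 0, 0],
  [0, 0, 0, 0.02, 0, 0, 0],
  [0, 0, 0, 0.06, 0, 0, 0],
])

```text
time: 33.65
tool_pos: [405.3, 297.1, 94.6]
orientation: [-0.003, 0.029, 1.0, -0.002]
force: [0.7, -0.0, -1.8]
opening: 47.4
grasp_force: 26.4
```

servo_tool([
  [0, 0, 0, 0.04, 0, 0, 0],
  [0, 0, 0, 0.08, 0, 0, 0],
  [0, 0.005, -0.01, 0.115, 0, 0, -4],
  [0, 0.015, -0.03, 0.115, 0, 0, -8],
  [0, 0.025, -0.055, 0.115, 0, 0, -12],
])

```text
time: 34.15
tool_pos: [432.9, 245.4, 213.3]
orientation: [0.002, 0.134, 0.991, 0.001]
force: [-0.2, -0.6, -2.4]
opening: 47.5
grasp_force: 26.4
```

servo_tool([
  [0, 0.008, -0.03, 0, 0, 0, -6.5],
  [0, 0.016, -0.06, 0, 0, 0, -13],
  [0, 0.024, -0.09, 0, 0, 0, -19.5],
  [0, 0.032, -0.12, 0, 0, 0, -26],
  [0, 0.04, -0.142, 0, 0, 0, -32.4],
])

```text
time: 34.65
tool_pos: [472.2, 99.7, 211.1]
orientation: [0.001, 0.408, 0.913, -0.001]
force: [-0.4, -0.5, -2.0]
opening: 47.5
grasp_force: 26.4
```

servo_tool([
  [0, 0, 0, 0, 0, 0, 0],
  [0, 0, 0, 0, 0, 0, 0],
  [0, 0, 0, 0, 0, 0, 0],
  [0, 0, 0, 0, 0, 0, 0],
  [0, 0, 0, 0, 0, 0, 0],
])

```text
time: 35.15
tool_pos: [471.9, 103.4, 211.1]
orientation: [-0.0, 0.404, 0.915, 0.0]
force: [0.2, -0.2, -0.7]
opening: 47.4
grasp_force: 26.4
```

servo_tool([
  [0, 0.0005, -0.001, -0.03, 0, 0, 0],
  [0, 0.0005, -0.001, -0.06, 0, 0, 0],
  [0, 0.0005, -0.001, -0.085, 0, 0, 0],
  [0, 0.0005, -0.001, -0.1, 0, 0, 0],
  [0, 0.0005, -0.001, -0.105, 0, 0, 0],
])

```text
time: 35.65
tool_pos: [471.5, 101.4, 104.5]
orientation: [-0.001, 0.405, 0.915, -0.001]
force: [0.0, 0.1, -1.8]
opening: 47.4
grasp_force: 26.4
```

servo_tool([
  [0, 0, 0, -0.008, 0, 0, 0],
  [0, 0, 0, -0.015, 0, 0, 0],
  [0, 0, 0, -0.02, 0, 0, 0],
  [0, 0, 0, -0.023, 0, 0, 0],
  [0, 0, 0, -0.023, 0, 0, 0],
])

```text
time: 36.15
tool_pos: [473.3, 101.3, 84.8]
orientation: [0.0, 0.405, 0.914, -0.001]
force: [-4.4, -1.8, 11.1]
opening: 47.5
grasp_force: 27.1
```

servo_tool([
  [0.85, 0, 0, 0, 0, 0, 0],
  [0.85, 0, 0, 0, 0, 0, 0],
  [0.85, 0, 0, 0, 0, 0, 0],
  [0.85, 0, 0, 0.04, 0, 0, 0],
  [0.85, 0, 0, 0.08, 0, 0, 0],
])

```text
time: 36.65
tool_pos: [471.3, 100.9, 162.6]
orientation: [-0.002, 0.405, 0.914, -0.001]
force: [0.4, -0.9, 0.4]
opening: 72.8
grasp_force: 0.0
```

servo_tool([
  [0.85, 0, 0, 0.04, 0, 0, 0],
  [0.5, 0, 0.02, 0.06, 0, 0, 0],
  [0, 0.001, 0.045, 0.06, 0, 0, 0],
  [0, 0.003, 0.083, 0.06, 0, 0, 0],
  [0, 0.003, 0.083, 0.06, 0, 0, 0],
])

```text
time: 37.15
tool_pos: [475.0, 190.7, 224.3]
orientation: [-0.0, 0.401, 0.916, 0.003]
force: [0.4, 0.9, 0.2]
opening: 14.2
grasp_force: 0.0
```

servo_tool([
  [0, 0, 0, 0, 0, 0, 0],
  [0, 0, 0, 0, 0, 0, 0],
  [0, 0, 0, 0, 0, 0, 0],
  [0, 0, 0, 0, 0, 0, 0],
  [0, 0, 0, 0, 0, 0, 0],
])

```text
time: 37.65
tool_pos: [475.9, 183.3, 222.9]
orientation: [0.0, 0.406, 0.914, -0.0]
force: [-0.5, -0.2, -0.3]
opening: 0.2
grasp_force: 0.0
```

```bash
python3 - <<'E'
from h import *
o=get_obs(); print({k:np.round(o[k],3).tolist() for k in("q","tool_pos","orientation","time")})
it,dt=grab_frame("top"); save("pics/t8.png",cv2.resize(it[140:310,285:475],None,fx=3.5,fy=3.5)); Q=cloud("top",dt); lever(Q)
c=np.array([518.2,50.5])
for nm,uv,h in (("A1",(353,246),94),("B0",(358,185),94),("C2",(420,190),107),("D3",(415,251),100)):
    v,u=np.mgrid[uv[1]-22:uv[1]+23,uv[0]-22:uv[0]+23]; q=Q[v,u].reshape(-1,3); q=q[abs(q[:,2]-h)<6]
    if len(q)<20: print(nm,len(q)); continue
    m=cv2.minEnclosingCircle(q[:,:2].astype(np.float32)); e=np.array(m[0])-c
    print(nm,len(q),"z",np.round(np.median(q[:,2]),1),"ctr",np.round(m[0],1),round(m[1],1),"r",np.round(np.hypot(*e),1),"ang",np.round(np.degrees(np.arctan2(e[1],e[0])),1))
E
```

```text
{'q': [0.399, 0.271, -0.95, 1.922, 0.251, 1.073, 0.08], 'tool_pos': [475.893, 183.309, 222.916], 'orientation': [0.0, 0.406, 0.914, -0.0], 'time': 37.65}
lever 0
A1 0
B0 650 z 92.7 ctr [570.3  96.4] 22.9 r 69.4 ang 41.4
C2 942 z 105.7 ctr [5.652e+02 5.000e-01] 26.8 r 68.7 ang -46.8
D3 666 z 98.9 ctr [460.6  -3.9] 22.8 r 79.2 ang -136.6
```

View pics/t8.png

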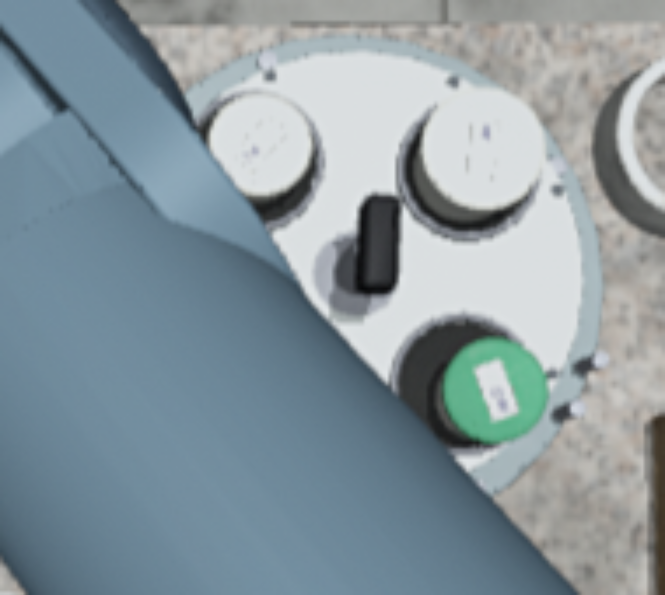

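```bash
python3 - <<'E'
from h import *
it,dt=grab_frame("scene"); save("pics/s8.png",cv2.resize(it[180:380,210:430],None,fx=3,fy=3)); Q=cloud("scene",dt); lever(Q)
c=np.array([519,50.5]); z=Q[...,2]; rgb=it.astype(int)
for nm,ang,h in (("A1",132,94),("B0",42,94),("C2",-48,107),("D3",-138,100)):
    s=c+70*np.array([np.cos(np.radians(ang)),np.sin(np.radians(ang))])
    k=(np.hypot(Q[...,0]-s[0],Q[...,1]-s[1])<40)&(abs(z-h)<3); q=Q[k]
    if len(q)<20: print(nm,len(q)); continue
    m=cv2.minEnclosingCircle(q[:,:2].astype(np.float32)); print(nm,len(q),"z",np.round(np.median(q[:,2]),1),"ctr",np.round(m[0],1),round(m[1],1),"off",np.round(np.array(m[0])-s,1),np.median(rgb[k],0))
E
```

```text
lever 363
 ext [485. 172. 120.] [576. 193. 220.] tip [487.9 182.3 218.3]
A1 539 z 93.5 ctr [473.7 102.6] 25.3 off [1.5 0.1] [ 65.  87. 147.]
B0 516 z 93.5 ctr [572.5  96. ] 23.0 off [ 1.5 -1.3] [222. 222. 216.]
C2 819 z 106.6 ctr [567.2   0.7] 26.9 off [1.4 2.2] [222. 222. 216.]
D3 535 z 99.6 ctr [462.6  -4.2] 23.0 off [-4.4 -7.8] [ 74. 161. 112.]
```

View pics/s8.png

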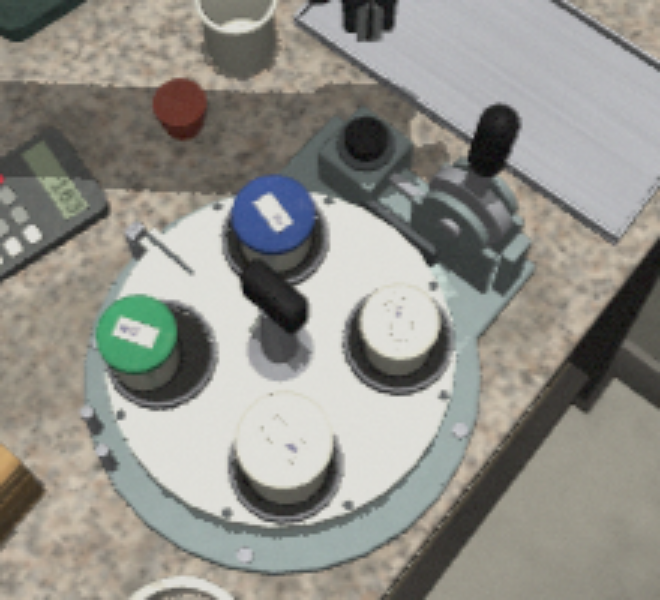

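servo_tool([
  [0, 0, 0.0015, -0.035, 0, 0, 0],
  [0, 0, 0.0015, -0.07, 0, 0, 0],
  [0, 0, 0.0015, -0.1, 0, 0, 0],
  [0, 0, 0.0015, -0.12, 0, 0, 0],
  [0, 0, 0.0015, -0.125, 0, 0, 0],
])

```text
time: 38.25
tool_pos: [473.8, 184.6, 95.5]
orientation: [-0.002, 0.405, 0.914, -0.002]
force: [-0.7, -0.5, -0.6]
opening: 0.1
grasp_force: 0.0
```

servo_tool([
  [0, 0, 0, -0.005, 0, 0, 0],
  [0, 0, 0, -0.01, 0, 0, 0],
  [0, 0, 0, -0.014, 0, 0, 0],
  [0, 0, 0, -0.018, 0, 0, 0],
  [0, 0, 0, -0.018, 0, 0, 0],
])

```text
time: 38.75
tool_pos: [476.8, 186.5, 84.7]
orientation: [0.002, 0.405, 0.914, -0.002]
force: [-10.2, -3.7, 30.3]
opening: 0.3
grasp_force: 14.9
```

servo_tool([
  [0, 0, 0, 0, 0, 0, 0],
  [0, 0, 0, 0, 0, 0, 0],
  [0, 0, 0, 0, 0, 0, 0],
  [0, 0, 0, 0, 0, 0, 0],
  [0, 0, 0, 0, 0, 0, 0],
])

```text
time: 39.25
tool_pos: [476.8, 186.4, 84.7]
orientation: [0.002, 0.405, 0.914, -0.001]
force: [-9.7, -5.2, 29.2]
opening: -0.2
grasp_force: 14.4
```

servo_tool([
  [0, 0, 0, 0.03, 0, 0, 0],
  [0, 0, 0, 0.07, 0, 0, 0],
  [0, 0, 0, 0.11, 0, 0, 0],
  [0, 0, 0, 0.15, 0, 0, 0],
  [0, 0, 0, 0.155, 0, 0, 0],
])

```text
time: 39.75
tool_pos: [479.5, 188.0, 241.2]
orientation: [0.005, 0.405, 0.914, 0.004]
force: [0.5, -0.2, 0.5]
opening: 0.3
grasp_force: 0.0
```

servo_tool([
  [0.5, 0.008, -0.025, 0, 0, 0, 5],
  [0.5, 0.016, -0.05, 0, 0, 0, 10],
  [0.5, 0.024, -0.075, 0, 0, 0, 15],
  [0.5, 0.032, -0.1, 0, 0, 0, 20],
  [0.5, 0.04, -0.125, 0, 0, 0, 25],
])

```text
time: 40.25
tool_pos: [516.0, 59.5, 234.9]
orientation: [0.0, 0.196, 0.981, -0.0]
force: [-0.3, -0.4, 1.3]
opening: 42.9
grasp_force: 0.0
```

servo_tool([
  [0.5, 0.004, -0.0105, 0, 0, 0, 5],
  [0.5, 0.004, -0.0105, 0, 0, 0, 10],
  [0.5, 0.004, -0.0105, 0, 0, 0, 15],
  [0.5, 0.004, -0.0105, 0, 0, 0, 20],
  [0.5, 0.004, -0.0105, 0, 0, 0, 20],
])

```text
time: 40.75
tool_pos: [519.7, 50.0, 234.7]
orientation: [0.0, 0.024, 1.0, -0.0]
force: [1.1, -0.5, 2.1]
opening: 42.4
grasp_force: 0.0
```

```bash
python3 - <<'E'
from h import *
o=get_obs(); print({k:np.round(o[k],3).tolist() for k in("q","tool_pos","orientation","time")})
a=o["orientation"]; print("yaw",np.degrees(2*np.arctan2(a[2],a[1])))
it,dt=grab_frame("top"); save("pics/t9.png",cv2.resize(it[100:310,285:475],None,fx=2.8,fy=2.8)); Q=cloud("top",dt)
q=Q[110:165,290:320].reshape(-1,3); q=q[(q[:,2]>110)&(q[:,2]<230)&(abs(q[:,1]-182)<14)]; print("lever",len(q), q.mean(0) if len(q) else 0, q.max(0) if len(q) else 0)
E
```

```text
{'q': [0.732, 0.315, -1.04, 1.882, 0.303, 1.115, 1.1], 'tool_pos': [519.708, 49.951, 234.732], 'orientation': [0.0, 0.024, 1.0, -0.0], 'time': 40.75}
yaw 177.20217674432413
lever 638 [627.98020776 182.2734289  141.90779096] [659.22195825 193.44721879 160.90323429]
```

servo_tool([
  [0.5, 0, 0.0005, -0.035, 0, 0, 0],
  [0.5, 0, 0.0005, -0.065, 0, 0, 0],
  [0.5, 0, 0.0005, -0.089, 0, 0, 0],
  [0.5, 0, 0.0005, -0.089, 0, 0, 0],
  [0, 0, 0.0005, -0.089, 0, 0, 0],
], newtons=30)

```text
time: 41.3
tool_pos: [519.8, 51.0, 146.2]
orientation: [-0.0, 0.025, 1.0, 0.0]
force: [0.6, 0.4, -0.6]
opening: 29.3
grasp_force: 0.0
```

servo_tool([
  [0, 0, 0, 0, 0, 0, 0],
  [0, 0, 0, 0, 0, 0, 0],
  [0, 0, 0, 0, 0, 0, 0],
  [0, 0, 0, 0, 0, 0, 2],
  [0, 0, 0, 0, 0, 0, 5],
])

```text
time: 41.8
tool_pos: [520.8, 51.0, 147.5]
orientation: [0.001, -0.02, 1.0, -0.0]
force: [0.3, 1.3, 2.9]
opening: 16.3
grasp_force: 29.8
```

servo_tool([
  [0, 0, 0, 0, 0, 0, 4],
  [0, 0, 0, 0, 0, 0, 8],
  [0, 0, 0, 0, 0, 0, 12],
  [0, 0, 0, 0, 0, 0, 16],
  [0, 0, 0, 0, 0, 0, 20],
])

```text
time: 42.3
tool_pos: [520.7, 51.5, 147.5]
orientation: [0.001, -0.194, 0.981, 0.0]
force: [-1.7, 1.9, 2.4]
opening: 16.4
grasp_force: 29.9
```

servo_tool([
  [0, 0, 0, 0, 0, 0, 4],
  [0, 0, 0, 0, 0, 0, 8],
  [0, 0, 0, 0, 0, 0, 12],
  [0, 0, 0, 0, 0, 0, 16],
  [0, 0, 0, 0, 0, 0, 20],
])

```text
time: 42.8
tool_pos: [520.4, 52.0, 147.5]
orientation: [0.001, -0.361, 0.932, 0.0]
force: [-1.4, 1.7, 3.1]
opening: 15.9
grasp_force: 29.9
```

servo_tool([
  [0, 0, 0, 0, 0, 0, 4],
  [0, 0, 0, 0, 0, 0, 8],
  [0, 0, 0, 0, 0, 0, 12],
  [0, 0, 0, 0, 0, 0, 16],
  [0, 0, 0, 0, 0, 0, 20],
])

```text
time: 43.3
tool_pos: [519.9, 52.4, 147.5]
orientation: [0.001, -0.518, 0.855, 0.001]
force: [-2.9, 2.1, 3.8]
opening: 16.3
grasp_force: 30.1
```

```bash
python3 - <<'E'
from h import *
o=get_obs(); print({k:np.round(o[k],3).tolist() for k in("q","tool_pos","orientation","time")})
a=o["orientation"]; print("yaw",np.degrees(2*np.arctan2(a[2],a[1])))
it,dt=grab_frame("top"); save("pics/t10.png",cv2.resize(it[140:310,285:475],None,fx=3.5,fy=3.5,interpolation=cv2.INTER_CUBIC))
E
```

```text
{'q': [0.801, 0.572, -1.196, 1.952, 0.618, 1.049, 1.988], 'tool_pos': [519.898, 52.35, 147.454], 'orientation': [0.001, -0.518, 0.855, 0.001], 'time': 43.3}
yaw 242.39213178843573
```

View pics/t10.png

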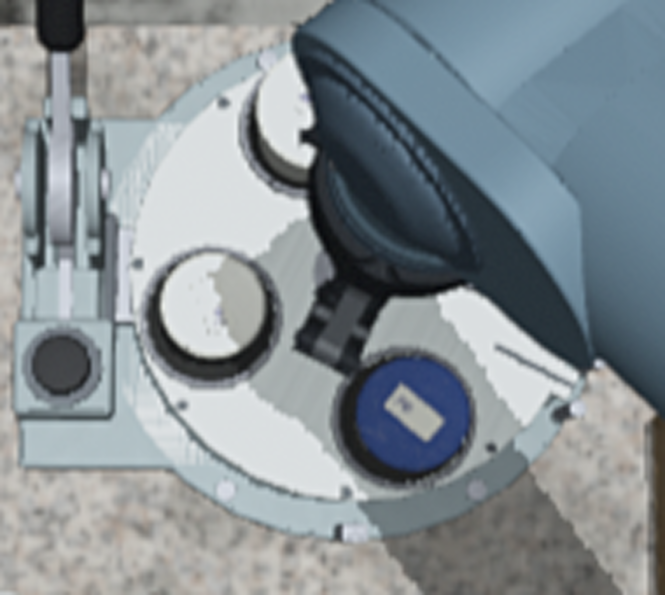

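servo_tool([
  [0.4, 0, 0, 0, 0, 0, 0],
  [0.4, 0, 0, 0, 0, 0, 0],
  [0.4, 0, 0, 0, 0, 0, 0],
  [0.4, 0, 0, 0, 0, 0, 0],
  [0.4, 0, 0, 0.02, 0, 0, 0],
])

```text
time: 43.85
tool_pos: [517.7, 49.6, 163.9]
orientation: [-0.003, -0.516, 0.856, 0.001]
force: [0.2, -0.1, 0.8]
opening: 33.9
grasp_force: 0.0
```

servo_tool([
  [0.4, 0, 0, 0.03, 0, 0, 0],
  [0.4, 0, 0, 0.07, 0, 0, 0],
  [0.4, 0, 0, 0.09, 0, 0, 0],
  [0.4, 0, 0, 0.09, 0, 0, 0],
  [0.4, 0, 0, 0.09, 0, 0, 0],
])

```text
time: 44.35
tool_pos: [519.7, 50.3, 255.9]
orientation: [-0.0, -0.516, 0.856, -0.0]
force: [0.6, -0.8, -0.9]
opening: 34.0
grasp_force: 0.0
```

```bash
python3 - <<'E'
from h import *
KT=cam("wrist"); im,d=grab_frame("wrist")
uv=proj("wrist",[465,-48,50],KT).astype(int); print(uv)
x,y=np.clip(uv[0]-75,0,490),np.clip(uv[1]-60,0,360)
save("pics/w11.png",cv2.resize(im[y:y+120,x:x+150],None,fx=5,fy=5,interpolation=cv2.INTER_CUBIC)); print(x,y)
np.save("pics/w11.npy",d); import pickle; pickle.dump(KT,open("kt.pkl","wb"))
print(np.linalg.inv(KT[1])[:3,3])
E
```

```text
[327  79]
252 19
[485.51543397 -15.85894242 378.44764217]
```

View pics/w11.png

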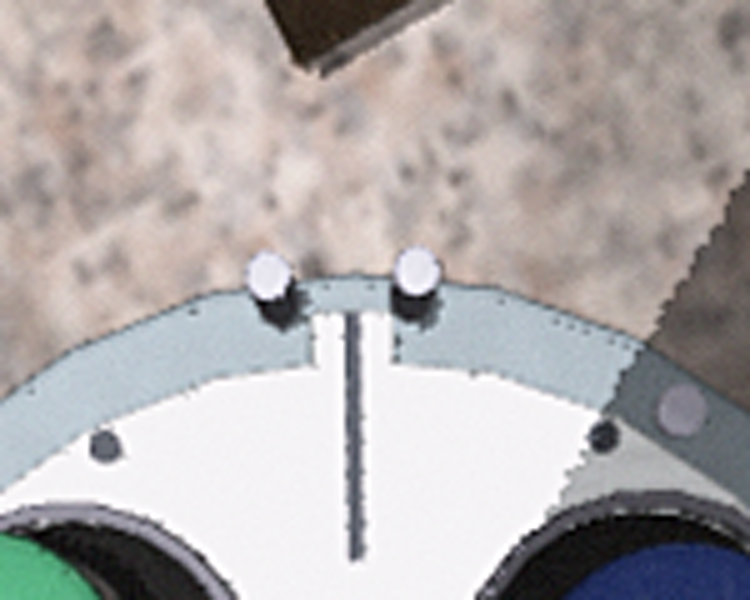

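```bash
python3 - <<'E'
from h import *
it,dt=grab_frame("scene"); Q=cloud("scene",dt); z=Q[...,2]; c=np.array([520,50.5]); ok=True
for nm,ang,h in (("1",197.4,94),("0",107.4,94),("2",17.4,107),("3",-72.6,100)):
    s=c+70*np.array([np.cos(np.radians(ang)),np.sin(np.radians(ang))])
    q=Q[(np.hypot(Q[...,0]-s[0],Q[...,1]-s[1])<42)&(abs(z-h)<3)]
    if len(q)<50: print(nm,len(q)); ok=False; continue
    m=cv2.minEnclosingCircle(q[:,:2].astype(np.float32)); e=np.array(m[0])-s; print(nm,len(q),"z",round(float(np.median(q[:,2])),1),"off",np.round(e,1),round(m[1],1)); ok&=np.hypot(*e)<11
lever(Q); print(ok, get_obs()["force"])
if ok: print(finish_job())
E
```

```text
1 588 z 93.4 off [ 0.3 -0.7] 25.0
0 240 z 93.7 off [3.1 5.5] 21.2
2 753 z 106.6 off [-1.7  1.6] 26.8
3 585 z 99.8 off [ 5.5 -7.9] 22.8
lever 294
 ext [599. 170. 120.] [645. 191. 159.] tip [642.5 181.3 155.8]
True [-0.46338661 -1.10596878 -0.30383347]
the job is handed in; nothing more can be done
None
```

The job is handed in: all four pots stand upright in their own rings, the tab is about 1 mm from midway between the home pins, the brake lever is back at rest, and the green-lidded pot sits about 9 mm off its ring's centre, inside the 12 mm limit.

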